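# Balance weighted wands on a knife edge and mark their balance points

## Robot

A 6-joint arm with a two-finger parallel gripper is mounted at the origin on a cart in front of the work surface, level with it; the furniture and walls round the work are solid. World frame = base frame: x ahead of the robot, y to its left, z up, the work surface at z = 0. Lengths are in m, angles in rad, forces in N, time in s.
With the tool pointing down it reaches from about 0.3 to 0.775 m from the base axis. Payload 14.6 kg.
Tool frame: the origin (TCP) lies on the mounting face of the last link; the fingertips stand 199 mm ahead of it and the grasp point (between the pads) lies 180 mm ahead of it; z points along the fingers, y is the line along which they close (so a half turn about z gives the same grasp; the last joint's range is limited). The gripper opens to 94 mm and grips with 3 to 60 N. Pads are 16 mm wide; open, the fingers measure 119 mm over their backs; the gripper's body (75 mm by 177 mm) begins 78 mm behind the grasp point.
Start: joints at [-1.294, 0.3, 1.521, -0, 1.321, -0.067], TCP at [0.185, -0.518, 0.405] pointing down, gripper open.
Joint ranges: [-3.03, 3.03], [-0.79, 2.21], [0.23, 2.52], [-1.04, 4.18], [0, 3.07], [-2.55, 2.55]. Speed limits (rad/s): [2.22, 2.22, 2.57, 3.14, 3.14, 3.14].

## Interface

Orientations are given as [roll, pitch, yaw] about the fixed x, y, z axes, in that order (R = Rz(yaw) Ry(pitch) Rx(roll)).
In Python, from station import telemetry, cams, workorder, finder gives the robot as it stands.
- The arm moves only by the tool jog_arm, never from a script. Its argument "rows" is a list of rows, each an object with "gripper": the finger opening in m, from 0 to 0.094; "slide": the shift along the tool's x, y, z in m, a list of three; "spin": the turn about the tool's z in rad. In form: [{"gripper": gripper, "slide": [tx, ty, tz], "spin": spin}, ...]. A call has 1 to 8 rows; each row is the pose to reach, as a shift and turn from the pose commanded when the call began, along the tool's axes at that moment; what a row does not reach only later rows make up. A row lasts 1/10 s, in which the tool goes at most 50 mm and 8.59 degrees, less where a joint would pass 70% of its speed; a pose out of reach is approached as far as the arm can. A call with a gripper value outside its range is refused whole. The fingers move at their own pace and stop on an object; "squeeze" is the grip in N (left out, the last holds). Time passes only in rows, so rows that repeat a pose let the fingers close. It gives the time, the measured TCP pose, the force, the opening and the grip force at its end, in the units of the state.
- telemetry.get_obs(): the state, without advancing time (a new reading comes with each control period).
- cams.camera(name): name is "scene" or "top"; returns (picture, depth): 480x640x3 uint8, red, green, blue; 480x640 float32, m along the optical axis (not along the pixel's ray), 0 where there is no reading.
- cams.camera_info(name): a dict with "camera_matrix" (3x3 intrinsics, pixels), "R" (3x3) and "t" (3): a world point X has camera coordinates R X + t. Camera axes: x right, y down, z forward; pixel columns grow to the right and rows downward; lengths in m; the calibration is good to about 2 mm. A picture is of the moment at which its call begins. camera_info takes no time and is no camera call.
- workorder.hand_in(): hands the job in; it is judged then, once.
Trained networks look in the newest picture that a camera, given by its name, has taken for a name from the list of things; names that differ only in an ending like _2 or _b are one class to them, and where a whole thing is asked for, a point or a joint stands for the part that bears it (a point fixed in the world has none). Each returns a list of dicts, best first, with "confidence" (0 to 1); they miss things now and then, are a little off and sometimes report something else, mostly with a low value. They report only what shows in the picture. A call takes as long as a camera call.
- finder.find_in(target, camera): "point" ([x, y, z] in m, in world coordinates, good to about 4 mm: the middle of the surface that is visible of it).
- finder.masks_of(target, camera): "region" (480x640 bool, what is visible of it).
The state is a dict: "time_s": time; "qpos": joint angles; "joint_vel": joint speeds; "tau": joint torques, N m; "ee_pos": TCP position; "eef_rot": TCP orientation; "force": force on the tool from outside, world axes, zero at the start; "moment": the same for the moment, N m; "grip_width": finger opening in m; "grip_force": force on a finger pad.
Only numpy, scipy, OpenCV 4.12 (cv2) and the standard library are available. Lean on these libraries where they do the work, as an engineer would, in place of code of your own. Each camera call takes 0.05 s, during which the arm holds its last target. There are 200 camera calls.

## Task

Two or three weighted wands lie beside the knife-edge jig. For each of them press the end cap fully home, lay the wand square across the knife edge, slide it along until it balances level by itself, clear of the catch rails, and mark the point by sliding the wand's cursor to right above the knife edge. Leave all of them balanced there side by side and do not disturb the other things on the bench.

Things in the scene. Friction and masses are not known exactly. Their poses are not given: they have to be found in the camera images.
- jig: knife-edge jig, fixed: base 250 (its x) x 128 (its y) mm; origin under its centre, z up. A blade with a flat top 6 mm wide and 230 mm long runs along x over the middle. Parallel to it on either side stands a solid catch rail, 12 mm thick (52 to 64 mm from the blade's middle plane), top 54 mm above the bench, its outer face a plain upright wall down to the bench, good to press a cap against
- knife (a point): middle of the knife's flat top edge, 60 mm above the bench; x along the edge, y across it. A wand laid across tips about 0.1 rad onto a catch rail unless its balance point is over the 6 mm blade; then it lies level. Let go, it may rock for a second or two before it settles; a hotplate stands close behind the jig's far (+x) end
- wand_a: weighted wand: aluminium bar 22 wide (its x), 14 high, from y = -95 to +85 mm in its own frame, then a dark ribbed cap, 18 mm long, same section, at the +y end. Origin on the underside, z up. About 0.25 kg; hidden ballast puts the balance point (cap home) anywhere from y = -25 to +25 mm. Starts on the bench, cap towards the jig. None if absent (two or three are there)
- wand_a_cap (a joint): how far the end cap stands off home along the wand's +y (m): 0 fully home (its end face then at y = +103 mm), at most 0.014; a tight push fit that stays where it is left and takes about 5 N to push in
- wand_a_cursor (a joint): position of the wand's cursor along its y (m, -0.078 to 0.060, 0 at the wand's origin), slides with about 0.25 N. The cursor: a pale 4 g saddle on the bar, open below (may stand over the knife), 27 mm across the bar, 20 mm along it, top 17.5 mm above the wand's underside, with an upright tab, 12 mm along the wand, 22 mm across, up to 40 mm above the underside
- wand_a_mark (a point): middle of the tab of that wand's cursor, 28 mm above the wand's underside
- wand_b: weighted wand: aluminium bar 22 wide (its x), 14 high, from y = -95 to +85 mm in its own frame, then a dark ribbed cap, 18 mm long, same section, at the +y end. Origin on the underside, z up. About 0.25 kg; hidden ballast puts the balance point (cap home) anywhere from y = -25 to +25 mm. Starts on the bench, cap towards the jig. None if absent (two or three are there)
- wand_b_cap (a joint): how far the end cap stands off home along the wand's +y (m): 0 fully home (its end face then at y = +103 mm), at most 0.014; a tight push fit that stays where it is left and takes about 5 N to push in
- wand_b_cursor (a joint): position of the wand's cursor along its y (m, -0.078 to 0.060, 0 at the wand's origin), slides with about 0.25 N. The cursor: a pale 4 g saddle on the bar, open below (may stand over the knife), 27 mm across the bar, 20 mm along it, top 17.5 mm above the wand's underside, with an upright tab, 12 mm along the wand, 22 mm across, up to 40 mm above the underside
- wand_b_mark (a point): middle of the tab of that wand's cursor, 28 mm above the wand's underside
- wand_c: weighted wand: aluminium bar 22 wide (its x), 14 high, from y = -95 to +85 mm in its own frame, then a dark ribbed cap, 18 mm long, same section, at the +y end. Origin on the underside, z up. About 0.25 kg; hidden ballast puts the balance point (cap home) anywhere from y = -25 to +25 mm. Starts on the bench, cap towards the jig. None if absent (two or three are there)
- wand_c_cap (a joint): how far the end cap stands off home along the wand's +y (m): 0 fully home (its end face then at y = +103 mm), at most 0.014; a tight push fit that stays where it is left and takes about 5 N to push in
- wand_c_cursor (a joint): position of the wand's cursor along its y (m, -0.078 to 0.060, 0 at the wand's origin), slides with about 0.25 N. The cursor: a pale 4 g saddle on the bar, open below (may stand over the knife), 27 mm across the bar, 20 mm along it, top 17.5 mm above the wand's underside, with an upright tab, 12 mm along the wand, 22 mm across, up to 40 mm above the underside
- wand_c_mark (a point): middle of the tab of that wand's cursor, 28 mm above the wand's underside
- pen_blue: slim ball pen, 145 mm, bystander; origin on the underside
- teaspoon: metal teaspoon, 138 mm, bystander; origin on the underside
- boat_a: small square weighing dish with some brown sample, 64 mm, bystander; origin on the underside
- boat_b: small square empty white weighing dish, 68 mm, bystander; origin on the underside
- scoop: metal scoop, 175 mm, bystander; origin on the underside

How it is judged:
By the outcome, as a careful person would: the job done as asked, in the order asked, and still so for the second after the job is handed in, with the robot touching nothing.
Of wand_a, wand_b, wand_c only 2 to 3 are there at a start; the rules pass over those that are not, and their reading is None.
At some moment in a run one of wand_a, wand_b, wand_c may be knocked a few centimetres aside while the robot is not near it.
Once in a run the grip may slacken for a moment while it holds something.
It also fails if it takes over 210 s, if anything falls off the work surface, if the arm or the gripper's body presses on something with over 40 N, if the wrist force passes 120 N, or if a joint passes its speed limit or range.

## Working session

There is one attempt and no reset: what is moved stays moved. The work goes in short steps, Python scripts to look and compute and a tool call to move; the robot and the scene stay as the last step left them, time stands still between calls to the robot, and variables do not carry over. Pictures are saved under pics/ and viewed, at most 14 in all, crops included, and the job is handed in when it is done.

Besides the shell and the picture viewer there is one more tool, called after "Request:" by a JSON object that holds its "name" and its "arguments", one argument or row to a line. jog_arm: Moves the arm, as the interface text tells. Its arguments: {"type":"object","properties":{"rows":{"type":"array","items":{"type":"object","properties":{"gripper":{"type":"number"},"slide":{"type":"array","items":{"type":"number"}},"spin":{"type":"number"}}}},"squeeze":{"type":"number"}},"required":["rows"]}

```bash
ls; mkdir -p pics
python3 - <<'E'
from station import telemetry, cams
import cv2
o=telemetry.get_obs();print(o)
for n in("scene","top"):
    p,d=cams.camera(n);i=cams.camera_info(n);print(n,i)
    cv2.imwrite(f"pics/{n}0.png",p[:,:,::-1])
E
```

```text
pics
{'time_s': 0.0, 'qpos': array([-1.29358615e+00,  3.00456715e-01,  1.52157232e+00, -4.35091506e-05,
        1.32070005e+00, -6.66003008e-02]), 'joint_vel': array([ 0.00117347, -0.00035369, -0.00019138, -0.00027139,  0.00082296,
       -0.00130337]), 'tau': array([-8.24184899e-04, -5.31809700e+01, -3.52742529e+01,  7.08520389e-02,
        2.44246615e-02, -1.02169881e-04]), 'ee_pos': array([ 0.18537738, -0.51778207,  0.4040978 ]), 'eef_rot': array([-3.14045593e+00, -3.35811679e-05,  3.43821251e-01]), 'force': array([ 0.0459266 , -0.13221505, -0.54446826]), 'moment': array([-0.00238598, -0.06607058,  0.01096813]), 'grip_force': 0.0, 'grip_width': 0.09431848838024225}
scene {'camera_matrix': array([[591.64067612,   0.        , 329.10009334],
       [  0.        , 591.64067612, 235.06933993],
       [  0.        ,   0.        ,   1.        ]]), 'R': array([[ 0.88551685, -0.46417672, -0.01999706],
       [-0.32524428, -0.58858839, -0.74012152],
       [ 0.33177714,  0.66189401, -0.67217576]]), 't': array([-0.58259162,  0.11378321,  1.17354851])}
top {'camera_matrix': array([[517.39296528,   0.        , 311.62524643],
       [  0.        , 517.39296528, 235.83108064],
       [  0.        ,   0.        ,   1.        ]]), 'R': array([[-1.67804640e-04, -9.99998575e-01, -1.67981123e-03],
       [-9.84662524e-01,  4.58306925e-04, -1.74469206e-01],
       [ 1.74469727e-01,  1.62477043e-03, -9.84661198e-01]]), 't': array([-0.2177572 ,  0.55363166,  1.12192276])}
```

View pics/scene0.png

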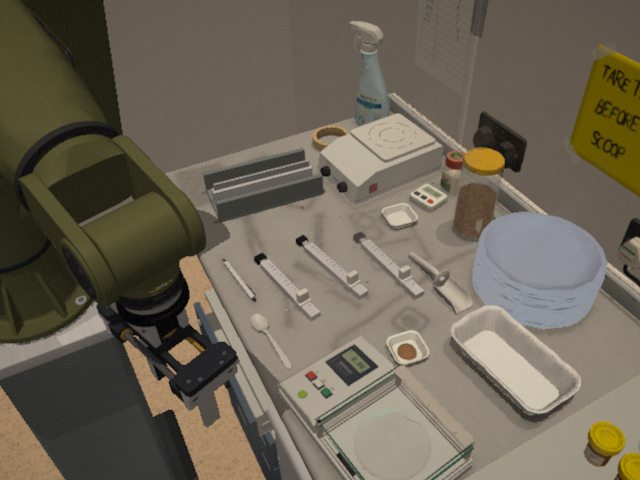

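View pics/top0.png

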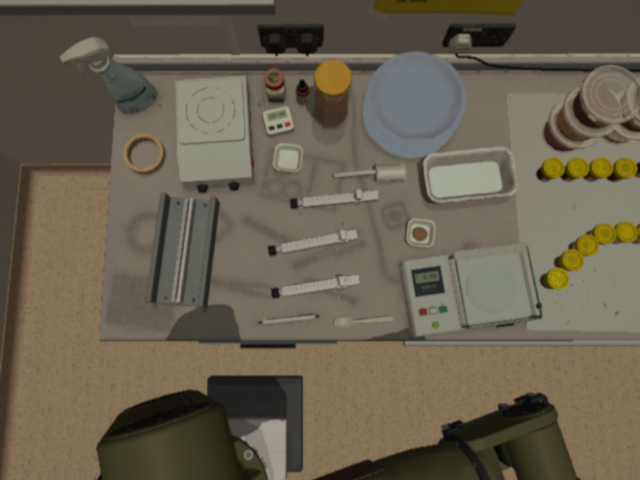

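The scene view shows the jig at about (262,183), three wands at (285,285), (330,265) and (388,263), with the hotplate behind the jig. In the top view, the jig is at (185,250). The wands are at (318,200), (315,242) and (317,286), with dark caps on the left (+y) end.

```bash
cat > h.py <<'E'
import numpy as np, cv2
from station import telemetry, cams, workorder, finder
def snap(n, save=None):
    p,d=cams.camera(n)
    if save: cv2.imwrite(f"pics/{save}.png",p[:,:,::-1])
    return p,d
def cloud(n,d,mask=None):
    i=cams.camera_info(n);K=i["camera_matrix"];v,u=np.mgrid[:480,:640]
    m=(d>0) if mask is None else (mask&(d>0))
    z=d[m];c=np.stack([(u[m]-K[0,2])/K[0,0]*z,(v[m]-K[1,2])/K[1,1]*z,z],1)
    return (c-i["t"])@i["R"], m
def proj(n,X):
    i=cams.camera_info(n);c=np.atleast_2d(X)@i["R"].T+i["t"];q=c@i["camera_matrix"].T
    return q[:,:2]/q[:,2:]
def onplane(n,uv,z):
    i=cams.camera_info(n);r=np.c_[np.atleast_2d(uv),np.ones(len(np.atleast_2d(uv)))]@np.linalg.inv(i["camera_matrix"]).T@i["R"]
    c=-i["R"].T@i["t"];s=(z-c[2])/r[:,2:];return c+s*r
E
python3 - <<'E'
from h import *
for n in("top","scene"):
    p,d=snap(n)
    for t in("wand_a","wand_a_cap","wand_a_cursor","jig"):
        for r in finder.masks_of(t,n):
            if r["confidence"]<.3: continue
            X,m=cloud(n,d,r["region"]);zs=np.percentile(X[:,2],[5,50,95])
            c=np.median(X,0);e=np.linalg.svd(X[:,:2]-X[:,:2].mean(0),full_matrices=False)[2][0]
            if e[1]<0:e=-e
            s=(X[:,:2]-X[:,:2].mean(0))@e
            print(n,t,round(r["confidence"],2),len(X),"mean",X.mean(0).round(4),"z",zs.round(4),"dir",e.round(3),"ext",np.percentile(s,[1,99]).round(4))
    X,m=cloud(n,d)
    # bench height and hotplate
    print("bench z",np.median(X[(abs(X[:,0]-.4)<.1)&(abs(X[:,1]+.1)<.1)][:,2]))
    hp=X[(X[:,1]>.1)&(X[:,1]<.3)&(X[:,2]>.02)&(X[:,0]>.55)&(X[:,0]<.85)]
    print("hot z",np.percentile(hp[:,2],[50,90,99]),"xmin",np.percentile(hp[:,0],1))
    np.save(f"d_{n}.npy",d)
E
```

```text
top wand_a 0.74 890 mean [ 0.4439 -0.2273  0.0153] z [0.0095 0.0141 0.0376] dir [-0.159  0.987] ext [-0.0975  0.1012]
top wand_a 0.59 942 mean [ 0.5459 -0.2222  0.0142] z [0.0019 0.0137 0.0345] dir [-0.188  0.982] ext [-0.0997  0.1054]
top wand_a 0.57 950 mean [ 0.6485 -0.2701  0.014 ] z [0.0006 0.0136 0.0356] dir [-0.099  0.995] ext [-0.1011  0.1036]
top wand_a 0.33 76 mean [ 0.6394 -0.175   0.0129] z [0.0071 0.013  0.0173] dir [0.999 0.052] ext [-0.0104  0.0122]
top wand_a_cap 0.46 78 mean [ 0.4286 -0.1333  0.0128] z [0.0089 0.0129 0.017 ] dir [1.    0.022] ext [-0.0105  0.0106]
top wand_a_cursor 0.6 91 mean [ 0.4517 -0.2842  0.0306] z [0.0141 0.0373 0.0421] dir [0.974 0.226] ext [-0.0117  0.012 ]
top jig 0.8 6564 mean [0.5223 0.0779 0.027 ] z [0.0064 0.0154 0.0569] dir [-0.996  0.085] ext [-0.1241  0.1194]
bench z -0.0002750687029949955
hot z [0.57177241 0.58907019 0.59068899] xmin 0.554520987420041
scene wand_a 0.95 1176 mean [ 0.5447 -0.2348  0.0123] z [-0.0004  0.012   0.0332] dir [-0.186  0.982] ext [-0.0909  0.1159]
scene wand_a 0.82 1193 mean [ 0.4426 -0.2416  0.013 ] z [-0.0001  0.0124  0.0352] dir [-0.159  0.987] ext [-0.0874  0.1121]
scene wand_a 0.71 1244 mean [ 0.6476 -0.2834  0.0118] z [-0.0012  0.0119  0.0331] dir [-0.089  0.996] ext [-0.0921  0.112 ]
scene wand_a_cap 0.42 98 mean [ 0.4253 -0.135   0.0098] z [0.0003 0.0112 0.0141] dir [0.294 0.956] ext [-0.0106  0.0215]
scene wand_a_cursor 0.49 219 mean [ 0.449  -0.2883  0.0243] z [0.0054 0.0235 0.0396] dir [-0.965  0.263] ext [-0.0157  0.0135]
scene jig 0.79 5600 mean [0.5175 0.0626 0.0348] z [0.0046 0.0372 0.0551] dir [-0.993  0.12 ] ext [-0.1269  0.1183]
scene jig 0.66 1184 mean [ 0.5445 -0.2348  0.0125] z [-0.0002  0.012   0.0345] dir [-0.188  0.982] ext [-0.0907  0.1168]
bench z -0.0022153602564884893
hot z [0.034725   0.05203219 0.05454199] xmin 0.551468570655045
```

Request:
{"name": "jog_arm", "arguments": {
  "rows": [
    {"gripper": 0.06,"slide": [0,0,0],"spin": 0}
  ],
  "squeeze": 40
}}

```text
time_s: 0.7
ee_pos: [0.1854, -0.5178, 0.4047]
eef_rot: [3.142, -0.0, 0.344]
force: [-0.6, -0.6, 0.3]
grip_width: 0.0885
grip_force: 0.0
```

Request:
{"name": "jog_arm", "arguments": {
  "rows": [
    {"gripper": 0.06,"slide": [0,0,0],"spin": 0}
  ]
}}

```text
time_s: 0.8
ee_pos: [0.1854, -0.5178, 0.4046]
eef_rot: [-3.142, 0.0, 0.344]
force: [-0.0, -0.2, 0.2]
grip_width: 0.0813
grip_force: 0.0
```

```bash
cat > fits.py <<'E'
from h import *
def line(P):
    c=P.mean(0);e=np.linalg.svd(P-c,full_matrices=False)[2][0]
    return c,(e if e[0]>0 else -e)
E
python3 - <<'E'
from fits import *
for n in("top","scene"):
    d=np.load(f"d_{n}.npy");X,_=cloud(n,d)
    B=X[(X[:,0]>.36)&(X[:,0]<.66)&(X[:,1]>-.03)&(X[:,1]<.18)&(X[:,2]<.08)]
    a=np.arctan2(-.085,.996);ex=np.array([np.cos(a),np.sin(a)]);ey=np.array([-ex[1],ex[0]])
    c0=np.array([.5223,.0779]);H=B[B[:,2]>.045];x=(H[:,:2]-c0)@ex;y=(H[:,:2]-c0)@ey
    for lo,hi in((-.09,-.04),(-.03,.03),(.04,.09)):
        s=(y>lo)&(y<hi)&(abs(x)<.14);k=np.polyfit(x[s],y[s],1)
        print(n,s.sum(),"slope",k.round(4),"y pct",np.percentile(y[s],[5,50,95]).round(4),"x",np.percentile(x[s],[1,99]).round(4),"z",np.median(H[s,2]).round(4))
    L=X[(X[:,0]>.60)&(X[:,0]<.9)&(X[:,1]>-.05)&(X[:,1]<.2)&(X[:,2]>.02)&(X[:,2]<.3)]
    print("hot",L[:,0].min() if len(L) else None,np.percentile(L,[1,50,99],axis=0).round(3).tolist())
    M=X[(X[:,2]>.06)&(X[:,2]<.2)&(X[:,0]>.3)&(X[:,0]<.66)&(X[:,1]>-.2)&(X[:,1]<.2)];print("tall near",len(M))
    for c,e in(((.444,-.227),(-.159,.987)),((.546,-.222),(-.188,.982)),((.6485,-.270),(-.095,.995))):
        e=np.array(e);e/=np.linalg.norm(e);l=np.array([e[1],-e[0]]);x=(X[:,:2]-c)@l;y=(X[:,:2]-c)@e
        s=(abs(x)<.018)&(abs(y)<.115)&(X[:,2]>.008)&(X[:,2]<.02);k=np.polyfit(y[s&(abs(y)<.09)],x[s&(abs(y)<.09)],1)
        t=(abs(x)<.02)&(abs(y)<.115)&(X[:,2]>.03)
        print(" wand top",s.sum(),"slope/off",k.round(4),"x",np.percentile(x[s],[3,97]).round(4),"y",np.sort(y[s])[[3,-4]].round(4),"tab xy",x[t].mean().round(4),y[t].mean().round(4),"z",np.median(X[s,2]).round(4))
E
```

```text
top 651 slope [-0.0006 -0.0601] y pct [-0.0654 -0.0603 -0.054 ] x [-0.1177  0.1256] z 0.0531
top 545 slope [-0.0025 -0.0027] y pct [-0.0087 -0.0034  0.0053] x [-0.1108  0.1168] z 0.057
top 682 slope [-0.0016  0.0555] y pct [0.0503 0.0552 0.0616] x [-0.1183  0.1258] z 0.0528
hot 0.6001567589506789 [[0.606, -0.048, 0.022], [0.776, 0.033, 0.087], [0.898, 0.198, 0.237]]
tall near 129
 wand top 809 slope/off [-0.0001  0.    ] x [-0.0105  0.0108] y [-0.0997  0.1026] tab xy 0.0003 -0.0582 z 0.0139
 wand top 787 slope/off [0.0031 0.0001] x [-0.0103  0.0112] y [-0.1017  0.1065] tab xy 0.0003 -0.0673 z 0.0138
 wand top 771 slope/off [0.0035 0.0004] x [-0.0101  0.0116] y [-0.1039  0.1035] tab xy 0.0004 -0.0557 z 0.0138
scene 610 slope [-0.0033 -0.063 ] y pct [-0.0686 -0.0638 -0.0556] x [-0.1201  0.1237] z 0.0513
scene 631 slope [-0.0022 -0.0046] y pct [-0.009  -0.0046  0.    ] x [-0.1112  0.1154] z 0.0536
scene 525 slope [0.0002 0.0528] y pct [0.047  0.0519 0.0609] x [-0.1201  0.1242] z 0.0511
hot 0.6000268826834098 [[0.603, -0.048, 0.021], [0.759, 0.035, 0.08], [0.898, 0.199, 0.245]]
tall near 34
 wand top 851 slope/off [ 0.0062 -0.0032] x [-0.0134  0.0086] y [-0.1021  0.1013] tab xy -0.0025 -0.0612 z 0.0127
 wand top 805 slope/off [ 0.0113 -0.0029] x [-0.0133  0.0092] y [-0.1034  0.1055] tab xy -0.0022 -0.0699 z 0.0125
 wand top 808 slope/off [ 0.0064 -0.0022] x [-0.0128  0.0099] y [-0.1049  0.1021] tab xy -0.0023 -0.0589 z 0.0125
```

```bash
cat > go.py <<'E'
import sys,numpy as np
from station import telemetry
def go(x,y,z,yaw,o=None):
    """slide/spin to bring TCP to x,y,z,yaw"""
    o=o or telemetry.get_obs();p=o["ee_pos"];w=o["eef_rot"][2];c,s=np.cos(w),np.sin(w)
    dx,dy=x-p[0],y-p[1]
    return np.round([c*dx+s*dy,s*dx-c*dy,p[2]-z],4).tolist(), round(float(-((yaw-w+np.pi)%(2*np.pi)-np.pi)),4)
if __name__=="__main__":
    print(go(*map(float,sys.argv[1:5])))
E
python3 go.py .4436 -.2331 .30 1.728
```

```text
([0.3391, -0.181, 0.1046], -1.3841)
```

Request:
{"name": "jog_arm", "arguments": {
  "rows": [
    {"gripper": 0.06,"slide": [0.339,-0.181,0.105],"spin": -1.384},
    {"gripper": 0.06,"slide": [0.339,-0.181,0.105],"spin": -1.384},
    {"gripper": 0.06,"slide": [0.339,-0.181,0.105],"spin": -1.384},
    {"gripper": 0.06,"slide": [0.339,-0.181,0.105],"spin": -1.384},
    {"gripper": 0.06,"slide": [0.339,-0.181,0.105],"spin": -1.384},
    {"gripper": 0.06,"slide": [0.339,-0.181,0.105],"spin": -1.384},
    {"gripper": 0.06,"slide": [0.339,-0.181,0.105],"spin": -1.384},
    {"gripper": 0.06,"slide": [0.339,-0.181,0.105],"spin": -1.384}
  ]
}}

```text
time_s: 1.6
ee_pos: [0.4446, -0.2314, 0.2993]
eef_rot: [3.141, 0.0, 1.55]
force: [0.7, -1.2, 0.2]
grip_width: 0.0601
grip_force: 0.0
```

```bash
python3 go.py .4436 -.2331 .24 1.728; python3 -c "
from station import telemetry;o=telemetry.get_obs();print(o['time_s'],o['ee_pos'],o['eef_rot'])"
```

```text
([-0.0018, -0.001, 0.0593], -0.178)
1.6 [ 0.44461065 -0.23135939  0.29934334] [3.14109919e+00 2.62080815e-04 1.55004347e+00]
```

Request:
{"name": "jog_arm", "arguments": {
  "rows": [
    {"gripper": 0.06,"slide": [-0.002,-0.001,0.03],"spin": -0.1},
    {"gripper": 0.06,"slide": [-0.002,-0.001,0.055],"spin": -0.178},
    {"gripper": 0.06,"slide": [-0.002,-0.001,0.08],"spin": -0.178},
    {"gripper": 0.06,"slide": [-0.002,-0.001,0.0975],"spin": -0.178},
    {"gripper": 0.06,"slide": [-0.002,-0.001,0.0975],"spin": -0.178}
  ]
}}

```text
time_s: 2.1
ee_pos: [0.4425, -0.2351, 0.2009]
eef_rot: [-3.141, -0.001, 1.722]
force: [0.0, -0.3, -0.3]
grip_width: 0.0602
grip_force: 0.0
```

```bash
cat > mom.py <<'E'
from h import *
def mom(k=8):
    M=[];F=[]
    for _ in range(k):
        cams.camera("top");o=telemetry.get_obs();M.append(o["moment"]);F.append(o["force"])
    M=np.array(M);F=np.array(F);print("M",M.mean(0).round(4),M.std(0).round(4),"F",F.mean(0).round(3),F.std(0).round(2));return o
if __name__=="__main__":
    o=mom();print(o["time_s"],o["ee_pos"],o["eef_rot"],o["grip_width"])
E
python3 mom.py
```

```text
M [-0.0452 -0.0948 -0.0031] [0.039  0.0364 0.0235] F [0.101 0.135 0.026] [0.21 0.4  0.63]
2.5 [ 0.44248868 -0.23513583  0.20247957] [3.14122648e+00 3.36096399e-04 1.72179198e+00] 0.060056158116514144
```

Request:
{"name": "jog_arm", "arguments": {
  "rows": [
    {"gripper": 0.0,"slide": [0,0,0],"spin": 0},
    {"gripper": 0.0,"slide": [0,0,0],"spin": 0},
    {"gripper": 0.0,"slide": [0,0,0],"spin": 0},
    {"gripper": 0.0,"slide": [0,0,0],"spin": 0},
    {"gripper": 0.0,"slide": [0,0,0],"spin": 0},
    {"gripper": 0.0,"slide": [0,0,0],"spin": 0},
    {"gripper": 0.0,"slide": [0,0,0],"spin": 0},
    {"gripper": 0.0,"slide": [0,0,0],"spin": 0}
  ]
}}

```text
time_s: 3.3
ee_pos: [0.4425, -0.2351, 0.2022]
eef_rot: [3.141, 0.0, 1.722]
force: [0.2, -0.2, -0.6]
grip_width: 0.0215
grip_force: 40.0
```

Request:
{"name": "jog_arm", "arguments": {
  "rows": [
    {"gripper": 0.0,"slide": [0,0,-0.04],"spin": 0},
    {"gripper": 0.0,"slide": [0,0,-0.04],"spin": 0},
    {"gripper": 0.0,"slide": [0,0,-0.04],"spin": 0}
  ]
}}

```text
time_s: 3.6
ee_pos: [0.4424, -0.2351, 0.2423]
eef_rot: [3.141, 0.001, 1.722]
force: [-0.6, -0.7, -3.0]
grip_width: 0.0213
grip_force: 40.0
```

```bash
python3 mom.py
```

```text
M [ 0.0041 -0.089  -0.0138] [0.0419 0.0355 0.0288] F [ 0.264 -0.195 -2.647] [0.57 0.62 0.51]
4.0 [ 0.44241371 -0.23509108  0.24171328] [-3.14100221e+00 -4.81667845e-04  1.72176333e+00] 0.021374459169407514
```

```bash
python3 go.py .4387 -.110 .204 1.484
```

```text
([0.1242, 0.0151, 0.0377], 0.2378)
```

Request:
{"name": "jog_arm", "arguments": {
  "rows": [
    {"gripper": 0.0,"slide": [0.04,0.005,0.0],"spin": 0.08},
    {"gripper": 0.0,"slide": [0.08,0.01,0.0],"spin": 0.16},
    {"gripper": 0.0,"slide": [0.1242,0.0151,0.01],"spin": 0.238},
    {"gripper": 0.0,"slide": [0.1242,0.0151,0.038],"spin": 0.238},
    {"gripper": 0.0,"slide": [0.1242,0.0151,0.038],"spin": 0.238}
  ]
}}

```text
time_s: 4.5
ee_pos: [0.4383, -0.1089, 0.2023]
eef_rot: [-3.139, -0.001, 1.486]
force: [-0.5, 0.0, -3.7]
grip_width: 0.0212
grip_force: 39.9
```

```bash
python3 go.py .4387 -.110 .204 1.484
python3 - <<'E'
from h import *
o=telemetry.get_obs();print(o["ee_pos"],o["eef_rot"],o["grip_width"])
p,d=snap("scene");q=proj("scene",[[.44,-.08,.03]])[0].astype(int);print(q)
c=p[q[1]-100:q[1]+100,q[0]-133:q[0]+133];cv2.imwrite("pics/press1.png",cv2.resize(c[:,:,::-1],(798,600)))
E
```

```text
([-0.001, 0.0005, -0.0017], 0.0018)
[ 0.4383331  -0.10891553  0.20225716] [-3.13885461e+00 -7.86079567e-04  1.48581710e+00] 0.021247569307874328
[254 232]
```

View pics/press1.png

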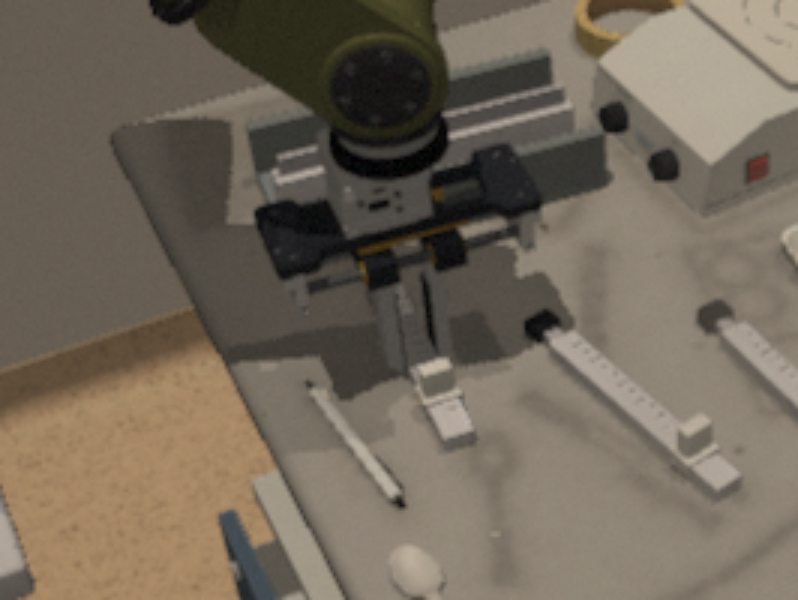

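Request:
{"name": "jog_arm", "arguments": {
  "rows": [
    {"gripper": 0.0,"slide": [0.003,0,-0.0015],"spin": 0},
    {"gripper": 0.0,"slide": [0.006,0,-0.0015],"spin": 0},
    {"gripper": 0.0,"slide": [0.009,0,-0.0015],"spin": 0},
    {"gripper": 0.0,"slide": [0.012,0,-0.0015],"spin": 0}
  ],
  "squeeze": 50
}}

```text
time_s: 4.95
ee_pos: [0.4398, -0.0981, 0.206]
eef_rot: [3.141, 0.0, 1.483]
force: [0.2, 0.2, -1.6]
grip_width: 0.0215
grip_force: 49.9
```

Request:
{"name": "jog_arm", "arguments": {
  "rows": [
    {"gripper": 0.0,"slide": [0.003,0,0],"spin": 0},
    {"gripper": 0.0,"slide": [0.003,0,0],"spin": 0}
  ]
}}

```text
time_s: 5.15
ee_pos: [0.44, -0.0948, 0.2057]
eef_rot: [3.142, -0.0, 1.484]
force: [-0.0, -0.6, -1.9]
grip_width: 0.0213
grip_force: 49.9
```

Request:
{"name": "jog_arm", "arguments": {
  "rows": [
    {"gripper": 0.0,"slide": [0.003,0,0],"spin": 0},
    {"gripper": 0.0,"slide": [0.003,0,0],"spin": 0}
  ]
}}

```text
time_s: 5.35
ee_pos: [0.4403, -0.092, 0.2057]
eef_rot: [3.142, 0.0, 1.484]
force: [-0.2, -0.4, -2.7]
grip_width: 0.0215
grip_force: 49.9
```

Request:
{"name": "jog_arm", "arguments": {
  "rows": [
    {"gripper": 0.0,"slide": [0.003,0,0],"spin": 0},
    {"gripper": 0.0,"slide": [0.003,0,0],"spin": 0}
  ]
}}

```text
time_s: 5.55
ee_pos: [0.4406, -0.089, 0.2057]
eef_rot: [3.141, 0.0, 1.484]
force: [0.0, -3.0, -2.6]
grip_width: 0.0215
grip_force: 49.9
```

Request:
{"name": "jog_arm", "arguments": {
  "rows": [
    {"gripper": 0.0,"slide": [0.002,0,0],"spin": 0},
    {"gripper": 0.0,"slide": [0.002,0,0],"spin": 0}
  ]
}}

```text
time_s: 5.75
ee_pos: [0.4407, -0.0871, 0.2057]
eef_rot: [3.141, 0.0, 1.484]
force: [0.3, -3.8, -2.5]
grip_width: 0.0215
grip_force: 49.9
```

Request:
{"name": "jog_arm", "arguments": {
  "rows": [
    {"gripper": 0.0,"slide": [0.002,0,0],"spin": 0},
    {"gripper": 0.0,"slide": [0.002,0,0],"spin": 0}
  ]
}}

```text
time_s: 5.95
ee_pos: [0.441, -0.0858, 0.2058]
eef_rot: [3.141, 0.002, 1.484]
force: [-1.4, -15.4, -2.2]
grip_width: 0.0216
grip_force: 49.9
```

Request:
{"name": "jog_arm", "arguments": {
  "rows": [
    {"gripper": 0.0,"slide": [0.001,0,0],"spin": 0},
    {"gripper": 0.0,"slide": [0.001,0,0],"spin": 0}
  ]
}}

```text
time_s: 6.15
ee_pos: [0.4411, -0.0854, 0.206]
eef_rot: [3.14, 0.003, 1.484]
force: [-2.4, -23.4, -2.3]
grip_width: 0.0214
grip_force: 49.9
```

Request:
{"name": "jog_arm", "arguments": {
  "rows": [
    {"gripper": 0.0,"slide": [-0.003,0,0],"spin": 0},
    {"gripper": 0.0,"slide": [-0.003,0,-0.04],"spin": 0},
    {"gripper": 0.0,"slide": [-0.003,0,-0.08],"spin": 0},
    {"gripper": 0.0,"slide": [-0.003,0,-0.08],"spin": 0}
  ]
}}

```text
time_s: 6.55
ee_pos: [0.4415, -0.0871, 0.2898]
eef_rot: [3.135, 0.001, 1.484]
force: [-0.0, -0.4, -2.4]
grip_width: 0.0215
grip_force: 49.9
```

```bash
python3 -c "
from station import telemetry;o=telemetry.get_obs();print(o['time_s'],o['ee_pos'],o['eef_rot'],o['moment'])"
```

```text
6.55 [ 0.44150119 -0.08709657  0.28982495] [3.13459983e+00 6.84839439e-04 1.48387326e+00] [-0.0290435  -0.08405076 -0.04236493]
```

```bash
python3 go.py .4570 .0969 .263 1.484;python3 mom.py
```

```text
([0.1846, -0.0005, 0.0268], -0.0001)
M [-0.0192 -0.0697 -0.0144] [0.0173 0.0226 0.0408] F [-0.462  0.069 -2.862] [0.49 0.29 0.38]
6.95 [ 0.44062074 -0.08707817  0.28473328] [-3.13981024e+00 -4.12976651e-04  1.48381955e+00] 0.02093899371583383
```

Request:
{"name": "jog_arm", "arguments": {
  "rows": [
    {"gripper": 0.0,"slide": [0.045,0,-0.005],"spin": 0},
    {"gripper": 0.0,"slide": [0.09,0,-0.005],"spin": 0},
    {"gripper": 0.0,"slide": [0.135,0,-0.005],"spin": 0},
    {"gripper": 0.0,"slide": [0.182,0,0],"spin": 0},
    {"gripper": 0.0,"slide": [0.182,0,0],"spin": 0}
  ]
}}

```text
time_s: 7.45
ee_pos: [0.4563, 0.0983, 0.2848]
eef_rot: [-3.14, -0.0, 1.489]
force: [0.6, -0.5, -3.0]
grip_width: 0.0214
grip_force: 49.9
```

```bash
python3 go.py .4568 .0939 .263 1.484
```

```text
([-0.0043, 0.0009, 0.0218], 0.0045)
```

Request:
{"name": "jog_arm", "arguments": {
  "rows": [
    {"gripper": 0.0,"slide": [-0.0043,0.0005,0.01],"spin": 0.004},
    {"gripper": 0.0,"slide": [-0.0043,0.0005,0.0215],"spin": 0.004},
    {"gripper": 0.0,"slide": [-0.0043,0.0005,0.0215],"spin": 0.004}
  ]
}}

```text
time_s: 7.75
ee_pos: [0.4563, 0.0886, 0.2621]
eef_rot: [-3.138, 0.001, 1.478]
force: [-0.1, 0.1, -2.5]
grip_width: 0.0218
grip_force: 49.9
```

Request:
{"name": "jog_arm", "arguments": {
  "rows": [
    {"gripper": 0.0,"slide": [0,0,0.001],"spin": 0},
    {"gripper": 0.0,"slide": [0,0,0.001],"spin": 0}
  ]
}}

```text
time_s: 7.95
ee_pos: [0.4568, 0.0893, 0.2632]
eef_rot: [3.142, -0.0, 1.479]
force: [0.7, -0.2, -3.1]
grip_width: 0.0215
grip_force: 49.9
```

Request:
{"name": "jog_arm", "arguments": {
  "rows": [
    {"gripper": 0.0,"slide": [0.0045,0,0],"spin": -0.004},
    {"gripper": 0.0,"slide": [0.0045,0,0.0],"spin": -0.004},
    {"gripper": 0.0,"slide": [0.0045,0,0.001],"spin": -0.004},
    {"gripper": 0.0,"slide": [0.0045,0,0.001],"spin": -0.004}
  ]
}}

```text
time_s: 8.35
ee_pos: [0.457, 0.0944, 0.2621]
eef_rot: [-3.142, 0.0, 1.484]
force: [0.1, 0.7, -3.0]
grip_width: 0.0213
grip_force: 49.9
```

Request:
{"name": "jog_arm", "arguments": {
  "rows": [
    {"gripper": 0.0,"slide": [0,0,0.001],"spin": 0},
    {"gripper": 0.0,"slide": [0,0,0.001],"spin": 0}
  ]
}}

```text
time_s: 8.55
ee_pos: [0.457, 0.0943, 0.261]
eef_rot: [-3.141, 0.0, 1.484]
force: [-0.5, 0.8, -2.3]
grip_width: 0.0214
grip_force: 49.9
```

Request:
{"name": "jog_arm", "arguments": {
  "rows": [
    {"gripper": 0.0,"slide": [0,0,0.0007],"spin": 0},
    {"gripper": 0.0,"slide": [0,0,0.0007],"spin": 0}
  ]
}}

```text
time_s: 8.75
ee_pos: [0.4571, 0.0943, 0.2607]
eef_rot: [3.142, -0.0, 1.484]
force: [-2.0, -0.7, 2.4]
grip_width: 0.0214
grip_force: 49.9
```

Request:
{"name": "jog_arm", "arguments": {
  "rows": [
    {"gripper": 0.0,"slide": [0,0,0.0007],"spin": 0},
    {"gripper": 0.0,"slide": [0,0,0.0007],"spin": 0}
  ]
}}

```text
time_s: 8.95
ee_pos: [0.4571, 0.0944, 0.2605]
eef_rot: [3.141, -0.0, 1.484]
force: [-5.4, 0.3, 12.0]
grip_width: 0.0212
grip_force: 50.0
```

```bash
cat > tilt.py <<'E'
import sys
from h import *
C=np.array([.525,.0741]);A=-.087;EX=np.array([np.cos(A),np.sin(A)]);EY=np.array([-EX[1],EX[0]])
def jig(X): return np.c_[(X[:,:2]-C)@EX,(X[:,:2]-C)@EY,X[:,2]]
def tilt(slot,n,tag=None):
    p,d=snap(n,tag);X,_=cloud(n,d);J=jig(X)
    s=(abs(J[:,0]-slot)<.03)&(abs(J[:,1])<.14)&(J[:,2]>.059)&(J[:,2]<.125)
    J=J[s]
    low=J[(J[:,2]<.088)]
    if len(low)<20: print(n,"few",len(low));return
    k=np.polyfit(low[:,1],low[:,2],1)
    for _ in range(3):
        r=low[:,2]-np.polyval(k,low[:,1]);g=abs(r)<.005
        k=np.polyfit(low[g,1],low[g,2],1)
    bar=low[g]; tab=J[(J[:,2]-np.polyval(k,J[:,1])>.015)&(J[:,2]-np.polyval(k,J[:,1])<.03)]
    kx=np.polyfit(bar[:,1],bar[:,0],1)
    print(n,len(bar),"tilt %.4f z0 %.4f"%tuple(k),"y",np.sort(bar[:,1])[[2,-3]].round(4),"x0 %.4f yaw %.4f"%(kx[1],-kx[0]),"tab",len(tab),tab.mean(0).round(4) if len(tab) else None)
if __name__=="__main__":
    for n in("top","scene"): tilt(float(sys.argv[1]),n,None if len(sys.argv)<3 else sys.argv[2]+n)
    o=telemetry.get_obs();print(o["time_s"],o["ee_pos"].round(4),o["eef_rot"][2].round(4),"Fz",o["force"].round(1),o["grip_width"].round(4))
E
python3 tilt.py -.07
```

```text
top 364 tilt -0.0175 z0 0.0733 y [-0.0785  0.0135] x0 -0.0682 yaw -0.0214 tab 72 [-0.0688 -0.0343  0.0984]
scene 371 tilt -0.0170 z0 0.0729 y [-0.0814  0.1141] x0 -0.0697 yaw -0.0387 tab 150 [-0.071  -0.0157  0.0952]Traceback (most recent call last):
  File "tilt.py", line 20, in <module>
    o=telemetry.get_obs();print(o["time_s"],o["ee_pos"].round(4),o["eef_rot"][2].round(4),"Fz",o["force"].round(1),o["grip_width"].round(4))
                                                                                                                   ^^^^^^^^^^^^^^^^^^^^^
AttributeError: 'float' object has no attribute 'round'
```

Request:
{"name": "jog_arm", "arguments": {
  "rows": [
    {"gripper": 0.04,"slide": [0,0,-0.001],"spin": 0},
    {"gripper": 0.04,"slide": [0,0,-0.001],"spin": 0},
    {"gripper": 0.04,"slide": [0,0,-0.001],"spin": 0},
    {"gripper": 0.04,"slide": [0,0,-0.001],"spin": 0},
    {"gripper": 0.04,"slide": [0,0,-0.001],"spin": 0},
    {"gripper": 0.04,"slide": [0,0,-0.03],"spin": 0},
    {"gripper": 0.04,"slide": [0,0,-0.06],"spin": 0},
    {"gripper": 0.04,"slide": [0,0,-0.06],"spin": 0}
  ]
}}

```text
time_s: 9.85
ee_pos: [0.4576, 0.0944, 0.323]
eef_rot: [3.136, -0.001, 1.484]
force: [0.5, -0.4, 0.4]
grip_width: 0.0402
grip_force: 0.0
```

Request:
{"name": "jog_arm", "arguments": {
  "rows": [
    {"slide": [0,0,0],"spin": 0,"gripper": 0.04},
    {"slide": [0,0,0],"spin": 0,"gripper": 0.04},
    {"slide": [0,0,0],"spin": 0,"gripper": 0.04},
    {"slide": [0,0,0],"spin": 0,"gripper": 0.04},
    {"slide": [0,0,0],"spin": 0,"gripper": 0.04},
    {"slide": [0,0,0],"spin": 0,"gripper": 0.04},
    {"slide": [0,0,0],"spin": 0,"gripper": 0.04},
    {"slide": [0,0,0],"spin": 0,"gripper": 0.04}
  ]
}}

```text
time_s: 10.65
ee_pos: [0.4571, 0.0943, 0.3197]
eef_rot: [3.142, 0.0, 1.484]
force: [0.1, 0.3, -0.9]
grip_width: 0.0402
grip_force: 0.0
```

```bash
sed -i 's/o\["grip_width"\].round(4)/round(o["grip_width"],4)/' tilt.py; python3 tilt.py -.07
```

```text
top 445 tilt -0.1013 z0 0.0739 y [-0.0772  0.0458] x0 -0.0690 yaw -0.0099 tab 71 [-0.0692 -0.034   0.1019]
scene 369 tilt -0.0968 z0 0.0728 y [-0.0813  0.1138] x0 -0.0713 yaw -0.0211 tab 65 [-0.0713 -0.0374  0.0991]
10.75 [0.4571 0.0943 0.3198] 1.4837 Fz [-0.2 -0.1 -0. ] 0.0401
```

Request:
{"name": "jog_arm", "arguments": {
  "rows": [
    {"gripper": 0.04,"slide": [0,0,0.035],"spin": 0},
    {"gripper": 0.04,"slide": [0,0,0.0585],"spin": 0},
    {"gripper": 0.04,"slide": [0,0,0.0585],"spin": 0},
    {"gripper": 0.0,"slide": [0,0,0.0585],"spin": 0},
    {"gripper": 0.0,"slide": [0,0,0.0585],"spin": 0},
    {"gripper": 0.0,"slide": [0,0,0.0585],"spin": 0},
    {"gripper": 0.0,"slide": [0,0,0.0585],"spin": 0},
    {"gripper": 0.0,"slide": [0,0,0.0585],"spin": 0}
  ],
  "squeeze": 30
}}

```text
time_s: 11.55
ee_pos: [0.4572, 0.0943, 0.2618]
eef_rot: [3.14, -0.0, 1.484]
force: [-0.5, -0.4, 4.6]
grip_width: 0.0217
grip_force: 30.0
```

Request:
{"name": "jog_arm", "arguments": {
  "rows": [
    {"gripper": 0.0,"slide": [0,0,-0.004],"spin": 0},
    {"gripper": 0.0,"slide": [-0.004,0,-0.004],"spin": 0},
    {"gripper": 0.0,"slide": [-0.008,0,-0.004],"spin": 0},
    {"gripper": 0.0,"slide": [-0.008,0,-0.0015],"spin": 0},
    {"gripper": 0.0,"slide": [-0.008,0,-0.001],"spin": 0},
    {"gripper": 0.0,"slide": [-0.008,0,-0.001],"spin": 0}
  ]
}}

```text
time_s: 12.15
ee_pos: [0.4564, 0.0861, 0.2626]
eef_rot: [-3.142, 0.001, 1.484]
force: [-3.0, -4.7, 7.7]
grip_width: 0.0215
grip_force: 30.0
```

Request:
{"name": "jog_arm", "arguments": {
  "rows": [
    {"gripper": 0.04,"slide": [0,0,0],"spin": 0},
    {"gripper": 0.04,"slide": [0,0,0],"spin": 0},
    {"gripper": 0.04,"slide": [0,0,0],"spin": 0},
    {"gripper": 0.04,"slide": [0,0,0],"spin": 0},
    {"gripper": 0.04,"slide": [0,0,0],"spin": 0},
    {"gripper": 0.04,"slide": [0,0,-0.03],"spin": 0},
    {"gripper": 0.04,"slide": [0,0,-0.06],"spin": 0},
    {"gripper": 0.04,"slide": [0,0,-0.06],"spin": 0}
  ]
}}

```text
time_s: 12.95
ee_pos: [0.4569, 0.0864, 0.3255]
eef_rot: [3.136, -0.001, 1.484]
force: [-0.7, -0.4, -0.9]
grip_width: 0.0397
grip_force: 0.0
```

Request:
{"name": "jog_arm", "arguments": {
  "rows": [
    {"slide": [0,0,0],"spin": 0,"gripper": 0.04},
    {"slide": [0,0,0],"spin": 0,"gripper": 0.04},
    {"slide": [0,0,0],"spin": 0,"gripper": 0.04},
    {"slide": [0,0,0],"spin": 0,"gripper": 0.04},
    {"slide": [0,0,0],"spin": 0,"gripper": 0.04},
    {"slide": [0,0,0],"spin": 0,"gripper": 0.04},
    {"slide": [0,0,0],"spin": 0,"gripper": 0.04},
    {"slide": [0,0,0],"spin": 0,"gripper": 0.04}
  ]
}}

```text
time_s: 13.75
ee_pos: [0.4564, 0.0864, 0.3222]
eef_rot: [-3.142, -0.0, 1.484]
force: [0.2, 0.1, 0.4]
grip_width: 0.0406
grip_force: 0.0
```

```bash
python3 tilt.py -.07
```

```text
top 469 tilt 0.0964 z0 0.0738 y [-0.0874  0.0343] x0 -0.0691 yaw -0.0067 tab 66 [-0.0694 -0.0489  0.0937]
scene 480 tilt 0.0937 z0 0.0727 y [-0.0902  0.1068] x0 -0.0707 yaw -0.0199 tab 73 [-0.0714 -0.0523  0.0909]
13.85 [0.4564 0.0864 0.3223] 1.4838 Fz [0.8 0.3 1. ] 0.0396
```

Request:
{"name": "jog_arm", "arguments": {
  "rows": [
    {"gripper": 0.04,"slide": [0,0,0.035],"spin": 0},
    {"gripper": 0.04,"slide": [0,0,0.06],"spin": 0},
    {"gripper": 0.04,"slide": [0,0,0.06],"spin": 0},
    {"gripper": 0.0,"slide": [0,0,0.06],"spin": 0},
    {"gripper": 0.0,"slide": [0,0,0.06],"spin": 0},
    {"gripper": 0.0,"slide": [0,0,0.06],"spin": 0},
    {"gripper": 0.0,"slide": [0,0,0.06],"spin": 0},
    {"gripper": 0.0,"slide": [0,0,0.06],"spin": 0}
  ]
}}

```text
time_s: 14.65
ee_pos: [0.4564, 0.0864, 0.2626]
eef_rot: [3.141, -0.0, 1.484]
force: [-0.2, 0.8, 2.9]
grip_width: 0.0217
grip_force: 30.0
```

Request:
{"name": "jog_arm", "arguments": {
  "rows": [
    {"gripper": 0.0,"slide": [0,0,-0.004],"spin": 0},
    {"gripper": 0.0,"slide": [0.002,0,-0.004],"spin": 0},
    {"gripper": 0.0,"slide": [0.0045,0,-0.004],"spin": 0},
    {"gripper": 0.0,"slide": [0.0045,0,-0.002],"spin": 0},
    {"gripper": 0.0,"slide": [0.0045,0,-0.0015],"spin": 0},
    {"gripper": 0.0,"slide": [0.0045,0,-0.0015],"spin": 0}
  ]
}}

```text
time_s: 15.25
ee_pos: [0.4567, 0.0908, 0.2635]
eef_rot: [-3.141, 0.0, 1.484]
force: [-0.1, 0.1, -3.5]
grip_width: 0.0216
grip_force: 30.0
```

Request:
{"name": "jog_arm", "arguments": {
  "rows": [
    {"gripper": 0.025,"slide": [0,0,0],"spin": 0},
    {"gripper": 0.025,"slide": [0,0,0],"spin": 0},
    {"gripper": 0.026,"slide": [0,0,0],"spin": 0},
    {"gripper": 0.04,"slide": [0,0,0],"spin": 0},
    {"gripper": 0.04,"slide": [0,0,0],"spin": 0},
    {"gripper": 0.04,"slide": [0,0,-0.03],"spin": 0},
    {"gripper": 0.04,"slide": [0,0,-0.06],"spin": 0},
    {"gripper": 0.04,"slide": [0,0,-0.06],"spin": 0}
  ]
}}

```text
time_s: 16.05
ee_pos: [0.4573, 0.0909, 0.3271]
eef_rot: [3.136, -0.001, 1.484]
force: [0.4, -0.1, -0.5]
grip_width: 0.0402
grip_force: 0.0
```

Request:
{"name": "jog_arm", "arguments": {
  "rows": [
    {"slide": [0,0,0],"spin": 0,"gripper": 0.04},
    {"slide": [0,0,0],"spin": 0,"gripper": 0.04},
    {"slide": [0,0,0],"spin": 0,"gripper": 0.04},
    {"slide": [0,0,0],"spin": 0,"gripper": 0.04},
    {"slide": [0,0,0],"spin": 0,"gripper": 0.04},
    {"slide": [0,0,0],"spin": 0,"gripper": 0.04},
    {"slide": [0,0,0],"spin": 0,"gripper": 0.04},
    {"slide": [0,0,0],"spin": 0,"gripper": 0.04}
  ]
}}

```text
time_s: 16.85
ee_pos: [0.4568, 0.0908, 0.3237]
eef_rot: [3.142, 0.0, 1.484]
force: [0.7, -0.1, -0.4]
grip_width: 0.0399
grip_force: 0.0
```

```bash
python3 tilt.py -.07
```

```text
top 466 tilt 0.0286 z0 0.0732 y [-0.0827  0.0409] x0 -0.0690 yaw -0.0073 tab 63 [-0.0692 -0.0429  0.097 ]
scene 432 tilt -0.0083 z0 0.0725 y [-0.0852  0.1119] x0 -0.0711 yaw -0.0149 tab 70 [-0.0709 -0.0447  0.0954]
16.95 [0.4568 0.0908 0.3238] 1.4838 Fz [-0.5  0.2 -0.5] 0.0401
```

Request:
{"name": "jog_arm", "arguments": {
  "rows": [
    {"gripper": 0.04,"slide": [-0.03,0,0],"spin": 0},
    {"gripper": 0.04,"slide": [-0.054,0,0],"spin": 0},
    {"gripper": 0.04,"slide": [-0.054,0,0],"spin": 0},
    {"gripper": 0.04,"slide": [-0.054,0,0.03],"spin": 0},
    {"gripper": 0.04,"slide": [-0.054,0,0.043],"spin": 0},
    {"gripper": 0.04,"slide": [-0.054,0,0.043],"spin": 0}
  ],
  "squeeze": 5
}}

```text
time_s: 17.55
ee_pos: [0.4518, 0.0375, 0.2794]
eef_rot: [-3.139, 0.0, 1.484]
force: [-0.6, 0.3, -0.1]
grip_width: 0.0398
grip_force: 0.0
```

```bash
python3 tilt.py -.07 grip1; python3 -c "
from h import *
p=cv2.imread('pics/grip1scene.png');q=proj('scene',[[.455,.05,.06]])[0].astype(int)
cv2.imwrite('pics/g1.png',cv2.resize(p[q[1]-90:q[1]+90,q[0]-120:q[0]+120],(800,600),interpolation=cv2.INTER_CUBIC))"
```

```text
top 178 tilt 0.1336 z0 0.0800 y [-0.0827 -0.0455] x0 -0.0685 yaw -0.0134 tab 8 [-0.046  -0.0521  0.0954]
scene 345 tilt 0.0518 z0 0.0728 y [-0.0863  0.084 ] x0 -0.0693 yaw -0.0408 tab 126 [-0.0686 -0.0487  0.093 ]
17.65 [0.4523 0.0374 0.2812] 1.484 Fz [-0.2 -0.6  0.6] 0.0402
```

View pics/g1.png

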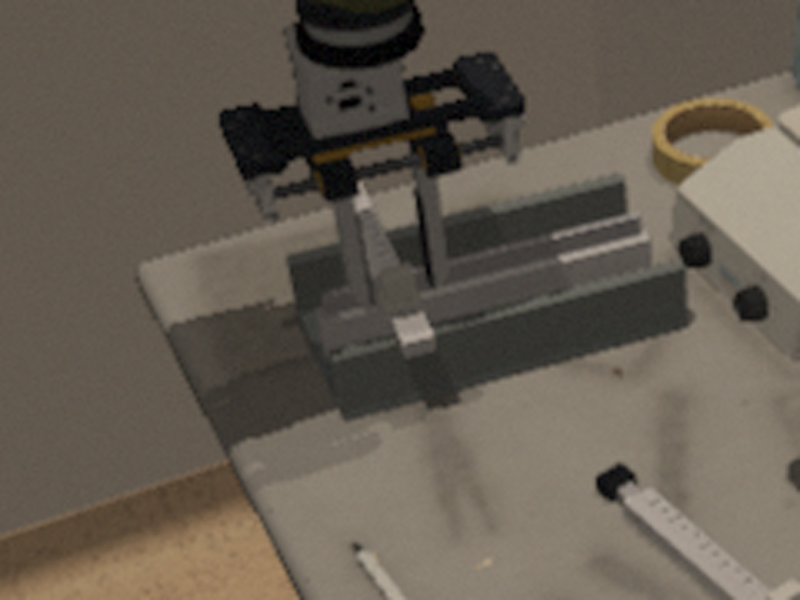

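```bash
cat > ends.py <<'E'
import sys
from tilt import *
def ends(slot,n,y0=-.082,y1=.105):
    p,d=snap(n);J=jig(cloud(n,d)[0]);out=[]
    for lo,hi in((y0,y0+.025),(y1-.03,y1)):
        s=(abs(J[:,0]-slot)<.008)&(J[:,1]>lo)&(J[:,1]<hi)&(J[:,2]>.056)&(J[:,2]<.09)
        out+= [round(float(np.median(J[s,1])),4),round(float(np.median(J[s,2])),4),int(s.sum())] if s.sum() else [None,None,0]
    print(n,out, (out[4]-out[1])/(out[3]-out[0]) if out[2] and out[5] else None)
if __name__=="__main__":
    for k in range(2):
        for n in("scene","top"): ends(float(sys.argv[1]),n)
E
python3 ends.py -.07
```

```text
scene [-0.0698, 0.068, 65, 0.0829, 0.0776, 4] 0.06286836935166992
top [-0.0692, 0.0707, 83, None, None, 0] None
scene [-0.07, 0.0712, 57, 0.0779, 0.0729, 6] 0.011494252873563265
top [-0.0694, 0.0749, 85, None, None, 0] None
```

Request:
{"name": "jog_arm", "arguments": {
  "rows": [
    {"slide": [0,0,0],"spin": 0,"gripper": 0.04},
    {"slide": [0,0,0],"spin": 0,"gripper": 0.04},
    {"slide": [0,0,0],"spin": 0,"gripper": 0.04},
    {"slide": [0,0,0],"spin": 0,"gripper": 0.04},
    {"slide": [0,0,0],"spin": 0,"gripper": 0.04},
    {"slide": [0,0,0],"spin": 0,"gripper": 0.04},
    {"slide": [0,0,0],"spin": 0,"gripper": 0.04},
    {"slide": [0,0,0],"spin": 0,"gripper": 0.04}
  ]
}}

```text
time_s: 18.65
ee_pos: [0.4521, 0.037, 0.2807]
eef_rot: [-3.142, 0.0, 1.484]
force: [-0.9, -0.4, 0.2]
grip_width: 0.04
grip_force: 0.0
```

```bash
python3 ends.py -.07
```

```text
scene [-0.0734, 0.0724, 68, 0.0809, 0.0731, 6] 0.004536616979909218
top [-0.0696, 0.0712, 84, None, None, 0] None
scene [-0.0705, 0.0696, 60, 0.0787, 0.0749, 4] 0.03552278820375335
top [-0.0695, 0.0711, 85, None, None, 0] None
```

Request:
{"name": "jog_arm", "arguments": {
  "rows": [
    {"slide": [0,0,0],"spin": 0,"gripper": 0.04},
    {"slide": [0,0,0],"spin": 0,"gripper": 0.03},
    {"slide": [0,0,0],"spin": 0,"gripper": 0.025},
    {"slide": [0,0,0],"spin": 0,"gripper": 0.02},
    {"slide": [0,0,0],"spin": 0,"gripper": 0.02},
    {"slide": [0,0,0],"spin": 0,"gripper": 0.015},
    {"slide": [0,0,0],"spin": 0,"gripper": 0.015}
  ],
  "squeeze": 4
}}

```text
time_s: 19.55
ee_pos: [0.4521, 0.0371, 0.2807]
eef_rot: [-3.142, -0.0, 1.484]
force: [-0.0, -0.3, 0.1]
grip_width: 0.0217
grip_force: 4.0
```

```bash
python3 ends.py -.07
```

```text
scene [-0.0719, 0.0724, 62, 0.0853, 0.0709, 5] -0.009541984732824436
top [-0.0696, 0.0744, 85, None, None, 0] None
scene [-0.0731, 0.0721, 65, 0.0767, 0.0716, 8] -0.0033377837116154905
top [-0.0703, 0.0744, 87, None, None, 0] None
```

Request:
{"name": "jog_arm", "arguments": {
  "rows": [
    {"slide": [0.005,0,0],"spin": 0,"gripper": 0.015},
    {"slide": [0.011,0,0],"spin": 0,"gripper": 0.015},
    {"slide": [0.017,0,0],"spin": 0,"gripper": 0.015},
    {"slide": [0.023,0,0],"spin": 0,"gripper": 0.015},
    {"slide": [0.029,0,0],"spin": 0,"gripper": 0.015},
    {"slide": [0.035,0,0],"spin": 0,"gripper": 0.015},
    {"slide": [0.04,0,0],"spin": 0,"gripper": 0.015},
    {"slide": [0.044,0,0],"spin": 0,"gripper": 0.015}
  ]
}}

```text
time_s: 20.55
ee_pos: [0.4559, 0.0814, 0.2807]
eef_rot: [-3.141, 0.0, 1.484]
force: [0.8, -0.2, -3.8]
grip_width: 0.0221
grip_force: 4.0
```

```bash
python3 ends.py -.07;python3 tilt.py -.07 grip2; python3 -c "
from h import *
p=cv2.imread('pics/grip2scene.png');q=proj('scene',[[.455,.05,.06]])[0].astype(int)
cv2.imwrite('pics/g2.png',cv2.resize(p[q[1]-90:q[1]+90,q[0]-120:q[0]+120],(800,600),interpolation=cv2.INTER_CUBIC))"
```

```text
scene [-0.0687, 0.0719, 66, 0.0837, 0.0719, 8] 0.0
top [-0.0638, 0.074, 49, None, None, 0] None
scene [-0.0681, 0.0709, 62, 0.0869, 0.071, 7] 0.0006451612903225096
top [-0.0643, 0.0742, 53, None, None, 0] None
top 313 tilt 0.0067 z0 0.0747 y [-0.0695 -0.0018] x0 -0.0685 yaw -0.0085 tab 24 [-0.0646 -0.0064  0.0948]
scene 288 tilt -0.0134 z0 0.0730 y [-0.0721  0.1214] x0 -0.0702 yaw -0.0130 tab 131 [-0.071  -0.0053  0.0959]
20.85 [0.4559 0.0807 0.2807] 1.4836 Fz [-0.3 -0.1 -2. ] 0.0219
```

View pics/g2.png

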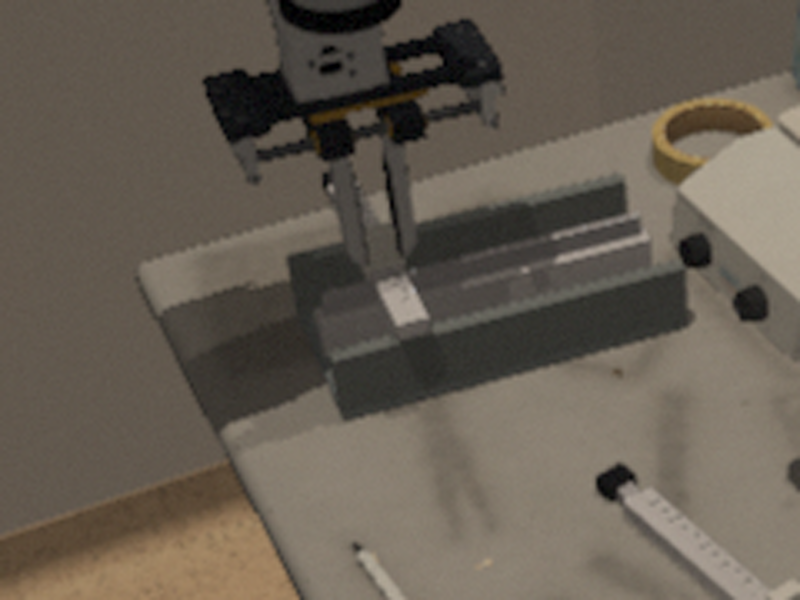

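Request:
{"name": "jog_arm", "arguments": {
  "rows": [
    {"slide": [0,0,0],"spin": 0,"gripper": 0.01},
    {"slide": [0,0,-0.001],"spin": 0,"gripper": 0.01},
    {"slide": [0,0,-0.0015],"spin": 0,"gripper": 0.01},
    {"slide": [-0.003,0,-0.0015],"spin": 0,"gripper": 0.01},
    {"slide": [-0.006,0,-0.0015],"spin": 0,"gripper": 0.01},
    {"slide": [-0.01,0,-0.0015],"spin": 0,"gripper": 0.01},
    {"slide": [-0.013,0,-0.0015],"spin": 0,"gripper": 0.01},
    {"slide": [-0.013,0,-0.0015],"spin": 0,"gripper": 0.01}
  ],
  "squeeze": 15
}}

```text
time_s: 21.65
ee_pos: [0.4547, 0.0675, 0.2822]
eef_rot: [-3.142, 0.0, 1.483]
force: [-0.1, 0.3, -2.3]
grip_width: 0.0221
grip_force: 15.0
```

```bash
python3 tilt.py -.07
```

```text
top 313 tilt 0.0081 z0 0.0763 y [-0.0836 -0.0155] x0 -0.0676 yaw -0.0215 tab 13 [-0.0576 -0.02    0.0979]
scene 302 tilt -0.0136 z0 0.0741 y [-0.0852  0.1102] x0 -0.0699 yaw -0.0090 tab 141 [-0.0707 -0.0181  0.0973]
21.75 [0.4548 0.0678 0.2823] 1.4835 Fz [-0.1  0.7 -2.2] 0.0215
```

Request:
{"name": "jog_arm", "arguments": {
  "rows": [
    {"slide": [0,0,0.0015],"spin": 0,"gripper": 0.01},
    {"slide": [0,0,0.0017],"spin": 0,"gripper": 0.01}
  ]
}}

```text
time_s: 21.95
ee_pos: [0.4548, 0.068, 0.2806]
eef_rot: [3.141, -0.0, 1.484]
force: [-0.7, -0.4, 0.8]
grip_width: 0.0222
grip_force: 15.0
```

Request:
{"name": "jog_arm", "arguments": {
  "rows": [
    {"slide": [0,0,0.0005],"spin": 0,"gripper": 0.01},
    {"slide": [0,0,0.0005],"spin": 0,"gripper": 0.01}
  ]
}}

```text
time_s: 22.15
ee_pos: [0.4548, 0.0681, 0.2804]
eef_rot: [3.141, -0.0, 1.484]
force: [-2.4, 0.5, 5.1]
grip_width: 0.0219
grip_force: 15.0
```

```bash
python3 tilt.py -.07
```

```text
top 317 tilt 0.0203 z0 0.0752 y [-0.0825 -0.0153] x0 -0.0680 yaw -0.0107 tab 14 [-0.0597 -0.0198  0.0959]
scene 303 tilt -0.0101 z0 0.0725 y [-0.0864  0.1093] x0 -0.0704 yaw -0.0008 tab 130 [-0.0707 -0.0178  0.096 ]
22.25 [0.4548 0.068  0.2804] 1.4839 Fz [-2.3  0.8  5.6] 0.0218
```

Request:
{"name": "jog_arm", "arguments": {
  "rows": [
    {"slide": [0.002,0,0],"spin": 0,"gripper": 0.01},
    {"slide": [0.004,0,0],"spin": 0,"gripper": 0.01},
    {"slide": [0.006,0,0],"spin": 0,"gripper": 0.01},
    {"slide": [0.008,0,0],"spin": 0,"gripper": 0.01},
    {"slide": [0.01,0,0],"spin": 0,"gripper": 0.01},
    {"slide": [0.012,0,0],"spin": 0,"gripper": 0.01},
    {"slide": [0.013,0,0],"spin": 0,"gripper": 0.01},
    {"slide": [0.013,0,0],"spin": 0,"gripper": 0.01}
  ]
}}

```text
time_s: 23.05
ee_pos: [0.456, 0.0811, 0.2803]
eef_rot: [3.141, -0.0, 1.484]
force: [-2.1, 0.3, 5.4]
grip_width: 0.0216
grip_force: 15.0
```

```bash
python3 tilt.py -.07
```

```text
top 369 tilt 0.0091 z0 0.0746 y [-0.0824 -0.0025] x0 -0.0687 yaw -0.0033 tab 23 [-0.0631 -0.0059  0.0941]
scene 320 tilt -0.0115 z0 0.0725 y [-0.0852  0.1073] x0 -0.0697 yaw -0.0239 tab 136 [-0.0707 -0.0047  0.0948]
23.15 [0.456  0.081  0.2803] 1.4838 Fz [-1.7  0.5  6.5] 0.0218
```

Request:
{"name": "jog_arm", "arguments": {
  "rows": [
    {"slide": [0,0,-0.0005],"spin": 0,"gripper": 0.01},
    {"slide": [0,0,-0.0005],"spin": 0,"gripper": 0.026},
    {"slide": [0,0,-0.0005],"spin": 0,"gripper": 0.026},
    {"slide": [0,0,-0.0005],"spin": 0,"gripper": 0.04},
    {"slide": [0,0,-0.0005],"spin": 0,"gripper": 0.04},
    {"slide": [0,0,-0.0005],"spin": 0,"gripper": 0.04},
    {"slide": [0,0,-0.03],"spin": 0,"gripper": 0.04},
    {"slide": [0,0,-0.06],"spin": 0,"gripper": 0.04}
  ]
}}

```text
time_s: 23.95
ee_pos: [0.4558, 0.0808, 0.3404]
eef_rot: [-3.14, 0.0, 1.484]
force: [0.3, 0.4, 0.0]
grip_width: 0.0399
grip_force: 0.0
```

Request:
{"name": "jog_arm", "arguments": {
  "rows": [
    {"slide": [-0.04,0,-0.04],"spin": 0,"gripper": 0.06},
    {"slide": [-0.08,0,-0.05],"spin": 0,"gripper": 0.06},
    {"slide": [-0.12,0,-0.05],"spin": 0,"gripper": 0.06},
    {"slide": [-0.16,0,-0.05],"spin": 0,"gripper": 0.06},
    {"slide": [-0.2,0,-0.05],"spin": 0,"gripper": 0.06},
    {"slide": [-0.22,0,-0.05],"spin": 0,"gripper": 0.06},
    {"slide": [-0.22,0,-0.05],"spin": 0,"gripper": 0.06}
  ]
}}

```text
time_s: 24.65
ee_pos: [0.4365, -0.1401, 0.3899]
eef_rot: [-3.141, 0.0, 1.481]
force: [-0.4, 0.4, 0.7]
grip_width: 0.0603
grip_force: 0.0
```

```bash
python3 tilt.py -.07;python3 tilt.py -.07 rel1
python3 - <<'E'
from h import *
for n,t in(("top","wand_a"),("top","wand_a_cursor")):
    p,d=snap(n)
    for r in finder.masks_of(t,n):
        if r["confidence"]<.3: continue
        X,m=cloud(n,d,r["region"]);e=np.linalg.svd(X[:,:2]-X[:,:2].mean(0),full_matrices=False)[2][0];e*=np.sign(e[1])
        s=(X[:,:2]-X[:,:2].mean(0))@e
        print(n,t,round(r["confidence"],2),len(X),X.mean(0).round(4),e.round(3),np.percentile(s,[1,99]).round(4))
p=cv2.imread('pics/rel1scene.png');cv2.imwrite('pics/r1.png',cv2.resize(p[150:330,170:410],(800,600),interpolation=cv2.INTER_CUBIC))
E
```

```text
top 705 tilt 0.0035 z0 0.0734 y [-0.0559  0.1138] x0 -0.0690 yaw 0.0034 tab 68 [-0.0693  0.002   0.0972]
scene 213 tilt 0.0123 z0 0.0720 y [-0.0858  0.1128] x0 -0.0733 yaw 0.0458 tab 22 [-0.0784 -0.0007  0.0949]
24.75 [ 0.4368 -0.1381  0.39  ] 1.4829 Fz [ 0.2  0.8 -0.2] 0.0603
top 680 tilt -0.0051 z0 0.0736 y [-0.0523  0.1141] x0 -0.0689 yaw 0.0018 tab 66 [-0.069   0.0023  0.0976]
scene 212 tilt 0.0075 z0 0.0722 y [-0.0856  0.1087] x0 -0.0735 yaw 0.0393 tab 23 [-0.0782  0.0002  0.0952]
24.85 [ 0.4369 -0.1374  0.39  ] 1.4848 Fz [ 0.2 -0.4  0.5] 0.0598
top wand_a 0.93 982 [ 0.6485 -0.2715  0.0137] [-0.102  0.995] [-0.1012  0.1031]
top wand_a 0.69 731 [ 0.549  -0.2398  0.016 ] [-0.193  0.981] [-0.082  0.081]
top wand_a 0.67 829 [0.4585 0.1104 0.0749] [0.089 0.996] [-0.0792  0.0824]
top wand_a_cursor 0.6 110 [0.4549 0.08   0.089 ] [-0.966  0.26 ] [-0.0138  0.0118]
```

View pics/r1.png

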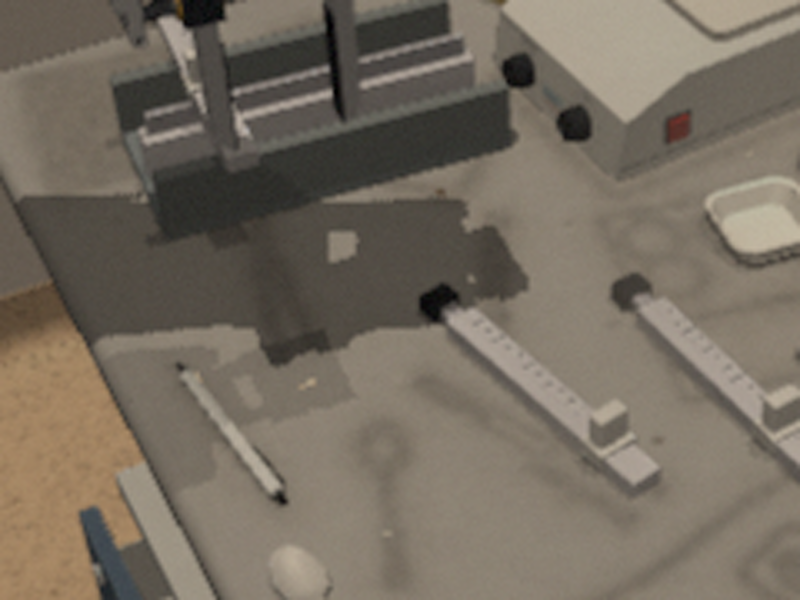

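The first wand is balanced level at crop (195,75), with its cursor over the blade. The other two wands, with caps at (440,300) and (632,292), have not moved.

```bash
python3 mom.py; python3 go.py .546 -.2297 .26 1.753
```

```text
M [-0.022  -0.0913  0.0061] [0.0372 0.0263 0.0323] F [ 0.2   -0.169 -0.159] [0.42 0.66 0.28]
25.45 [ 0.43678887 -0.13826965  0.3900307 ] [-3.14155856e+00 -1.20582998e-05  1.48382603e+00] 0.05973309097657813
([-0.0816, 0.1167, 0.13], -0.2692)
```

Request:
{"name": "jog_arm", "arguments": {
  "rows": [
    {"gripper": 0.05,"slide": [-0.027,0.04,0.03],"spin": -0.1},
    {"gripper": 0.05,"slide": [-0.055,0.08,0.08],"spin": -0.2},
    {"gripper": 0.05,"slide": [-0.0816,0.1167,0.11],"spin": -0.269},
    {"gripper": 0.05,"slide": [-0.0816,0.1167,0.13],"spin": -0.269},
    {"gripper": 0.05,"slide": [-0.0816,0.1167,0.13],"spin": -0.269},
    {"gripper": 0.05,"slide": [-0.0816,0.1167,0.13],"spin": -0.269}
  ]
}}

```text
time_s: 26.05
ee_pos: [0.5459, -0.2297, 0.2594]
eef_rot: [-3.14, -0.001, 1.752]
force: [-0.2, -1.1, -0.0]
grip_width: 0.05
grip_force: 0.0
```

```bash
python3 go.py .546 -.2297 .2015 1.753
python3 - <<'E'
from h import *
p,d=snap("scene");q=proj("scene",[[.546,-.22,.03]])[0].astype(int)
c=p[q[1]-75:q[1]+75,q[0]-100:q[0]+100];cv2.imwrite("pics/b1.png",cv2.resize(c[:,:,::-1],(800,600),interpolation=cv2.INTER_CUBIC))
E
```

```text
([0.0, 0.0001, 0.0579], -0.0006)
```

View pics/b1.png

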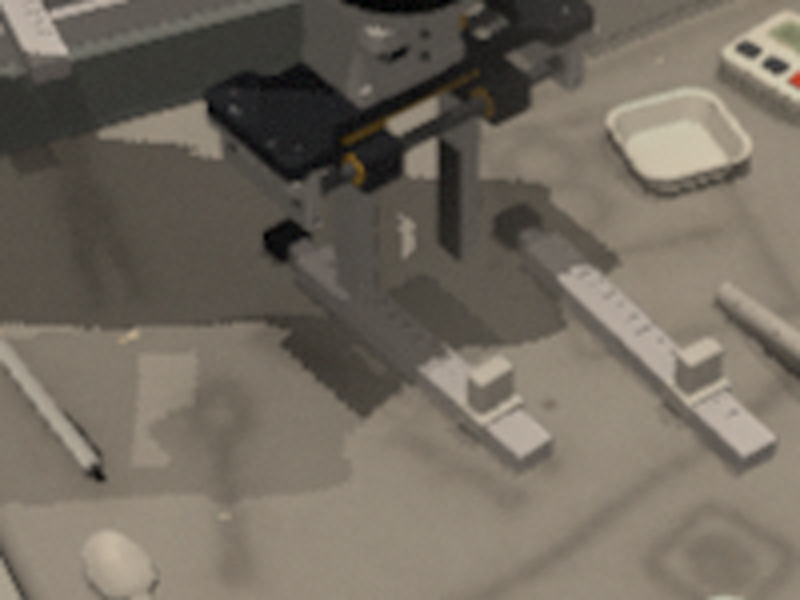

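Request:
{"name": "jog_arm", "arguments": {
  "rows": [
    {"gripper": 0.05,"slide": [0,0,0.04],"spin": 0},
    {"gripper": 0.05,"slide": [0,0,0.0575],"spin": 0},
    {"gripper": 0.05,"slide": [0,0,0.058],"spin": 0},
    {"gripper": 0.0,"slide": [0,0,0.058],"spin": 0},
    {"gripper": 0.0,"slide": [0,0,0.058],"spin": 0},
    {"gripper": 0.0,"slide": [0,0,0.058],"spin": 0},
    {"gripper": 0.0,"slide": [0,0,0.058],"spin": 0},
    {"gripper": 0.0,"slide": [0,0,0.058],"spin": 0}
  ],
  "squeeze": 50
}}

```text
time_s: 26.9
ee_pos: [0.5463, -0.2298, 0.2032]
eef_rot: [3.14, 0.001, 1.753]
force: [-0.7, 1.3, 7.4]
grip_width: 0.0212
grip_force: 50.0
```

Request:
{"name": "jog_arm", "arguments": {
  "rows": [
    {"gripper": 0.0,"slide": [0,0,0],"spin": 0},
    {"gripper": 0.0,"slide": [0,0,-0.03],"spin": 0},
    {"gripper": 0.0,"slide": [0,0,-0.03],"spin": 0},
    {"gripper": 0.0,"slide": [0,0,-0.03],"spin": 0}
  ]
}}

```text
time_s: 27.3
ee_pos: [0.5459, -0.2297, 0.232]
eef_rot: [3.141, 0.0, 1.753]
force: [0.8, -1.0, -2.4]
grip_width: 0.0217
grip_force: 50.0
```

```bash
python3 mom.py; python3 go.py .5089 -.1102 .2045 1.484
```

```text
M [-0.0606 -0.1024 -0.003 ] [0.0198 0.0291 0.0302] F [-0.191  0.099 -2.502] [0.31 0.42 0.35]
27.7 [ 0.54589885 -0.22969186  0.2315809 ] [-3.14101112e+00 -4.60421899e-04  1.75278783e+00] 0.021537038719142337
([0.1242, -0.0148, 0.0271], 0.2688)
```

Request:
{"name": "jog_arm", "arguments": {
  "rows": [
    {"gripper": 0.0,"slide": [0.04,-0.005,0.0],"spin": 0.09},
    {"gripper": 0.0,"slide": [0.08,-0.01,0.0],"spin": 0.18},
    {"gripper": 0.0,"slide": [0.1242,-0.0148,0.01],"spin": 0.269},
    {"gripper": 0.0,"slide": [0.1242,-0.0148,0.0265],"spin": 0.269},
    {"gripper": 0.0,"slide": [0.1242,-0.0148,0.0265],"spin": 0.269},
    {"gripper": 0.0,"slide": [0.1242,-0.0148,0.0265],"spin": 0.269},
    {"gripper": 0.0,"slide": [0.1242,-0.0148,0.0265],"spin": 0.269}
  ]
}}

```text
time_s: 28.4
ee_pos: [0.5092, -0.111, 0.2061]
eef_rot: [3.141, 0.0, 1.483]
force: [0.3, 0.7, -2.5]
grip_width: 0.0211
grip_force: 50.0
```

Request:
{"name": "jog_arm", "arguments": {
  "rows": [
    {"gripper": 0.0,"slide": [0.003,0,0],"spin": 0},
    {"gripper": 0.0,"slide": [0.006,0,0],"spin": 0},
    {"gripper": 0.0,"slide": [0.006,0,0],"spin": 0}
  ]
}}

```text
time_s: 28.7
ee_pos: [0.5095, -0.1041, 0.2057]
eef_rot: [3.141, 0.0, 1.484]
force: [-0.2, -0.4, -2.0]
grip_width: 0.0213
grip_force: 50.0
```

Request:
{"name": "jog_arm", "arguments": {
  "rows": [
    {"gripper": 0.0,"slide": [0.003,0,0],"spin": 0},
    {"gripper": 0.0,"slide": [0.003,0,0],"spin": 0}
  ]
}}

```text
time_s: 28.9
ee_pos: [0.5097, -0.1012, 0.2056]
eef_rot: [3.141, 0.0, 1.484]
force: [0.2, -1.5, -2.3]
grip_width: 0.0215
grip_force: 50.0
```

Request:
{"name": "jog_arm", "arguments": {
  "rows": [
    {"gripper": 0.0,"slide": [0.003,0,0],"spin": 0},
    {"gripper": 0.0,"slide": [0.003,0,0],"spin": 0}
  ]
}}

```text
time_s: 29.1
ee_pos: [0.51, -0.0982, 0.2056]
eef_rot: [3.142, 0.0, 1.484]
force: [0.3, -2.6, -2.4]
grip_width: 0.0216
grip_force: 50.0
```

Request:
{"name": "jog_arm", "arguments": {
  "rows": [
    {"gripper": 0.0,"slide": [0.002,0,0],"spin": 0},
    {"gripper": 0.0,"slide": [0.002,0,0],"spin": 0}
  ]
}}

```text
time_s: 29.3
ee_pos: [0.5101, -0.0962, 0.2056]
eef_rot: [3.142, 0.0, 1.484]
force: [-1.2, -3.5, -3.4]
grip_width: 0.0214
grip_force: 50.0
```

Request:
{"name": "jog_arm", "arguments": {
  "rows": [
    {"gripper": 0.0,"slide": [0.002,0,0],"spin": 0},
    {"gripper": 0.0,"slide": [0.002,0,0],"spin": 0}
  ]
}}

```text
time_s: 29.5
ee_pos: [0.5103, -0.0943, 0.2056]
eef_rot: [3.142, -0.0, 1.484]
force: [0.2, -2.7, -2.6]
grip_width: 0.0215
grip_force: 50.0
```

Request:
{"name": "jog_arm", "arguments": {
  "rows": [
    {"gripper": 0.0,"slide": [0.0015,0,0],"spin": 0},
    {"gripper": 0.0,"slide": [0.0015,0,0],"spin": 0}
  ]
}}

```text
time_s: 29.7
ee_pos: [0.5104, -0.0928, 0.2056]
eef_rot: [3.142, -0.0, 1.484]
force: [-0.4, -3.3, -3.4]
grip_width: 0.0219
grip_force: 50.0
```

Request:
{"name": "jog_arm", "arguments": {
  "rows": [
    {"gripper": 0.0,"slide": [0.001,0,0],"spin": 0},
    {"gripper": 0.0,"slide": [0.001,0,0],"spin": 0}
  ]
}}

```text
time_s: 29.9
ee_pos: [0.5105, -0.0918, 0.2055]
eef_rot: [-3.142, 0.0, 1.484]
force: [-1.1, -3.5, -2.3]
grip_width: 0.0215
grip_force: 50.0
```

Request:
{"name": "jog_arm", "arguments": {
  "rows": [
    {"gripper": 0.0,"slide": [0.001,0,0],"spin": 0},
    {"gripper": 0.0,"slide": [0.001,0,0],"spin": 0}
  ]
}}

```text
time_s: 30.1
ee_pos: [0.5106, -0.0908, 0.2055]
eef_rot: [-3.142, -0.0, 1.484]
force: [-0.1, -4.6, -2.2]
grip_width: 0.021
grip_force: 50.0
```

Request:
{"name": "jog_arm", "arguments": {
  "rows": [
    {"gripper": 0.0,"slide": [0.001,0,0],"spin": 0},
    {"gripper": 0.0,"slide": [0.001,0,0],"spin": 0}
  ]
}}

```text
time_s: 30.3
ee_pos: [0.5107, -0.09, 0.2056]
eef_rot: [3.142, 0.0, 1.484]
force: [-0.9, -7.0, -2.2]
grip_width: 0.0214
grip_force: 50.0
```

Request:
{"name": "jog_arm", "arguments": {
  "rows": [
    {"gripper": 0.0,"slide": [0.001,0,0],"spin": 0},
    {"gripper": 0.0,"slide": [0.001,0,0],"spin": 0}
  ]
}}

```text
time_s: 30.5
ee_pos: [0.5108, -0.0896, 0.2057]
eef_rot: [3.141, 0.002, 1.484]
force: [-2.3, -14.0, -2.1]
grip_width: 0.0215
grip_force: 50.0
```

Request:
{"name": "jog_arm", "arguments": {
  "rows": [
    {"gripper": 0.0,"slide": [0.001,0,0],"spin": 0},
    {"gripper": 0.0,"slide": [0.001,0,0],"spin": 0}
  ]
}}

```text
time_s: 30.7
ee_pos: [0.5108, -0.0892, 0.2058]
eef_rot: [3.141, 0.003, 1.484]
force: [-3.4, -20.6, -2.7]
grip_width: 0.0214
grip_force: 50.0
```

Run:
```python
from h import *
p,d=snap("scene");q=proj("scene",[[.51,-.06,.03]])[0].astype(int)
c=p[q[1]-75:q[1]+75,q[0]-100:q[0]+100];cv2.imwrite("pics/b2.png",cv2.resize(c[:,:,::-1],(800,600),interpolation=cv2.INTER_CUBIC))
```

```text
(no output)
```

View pics/b2.png

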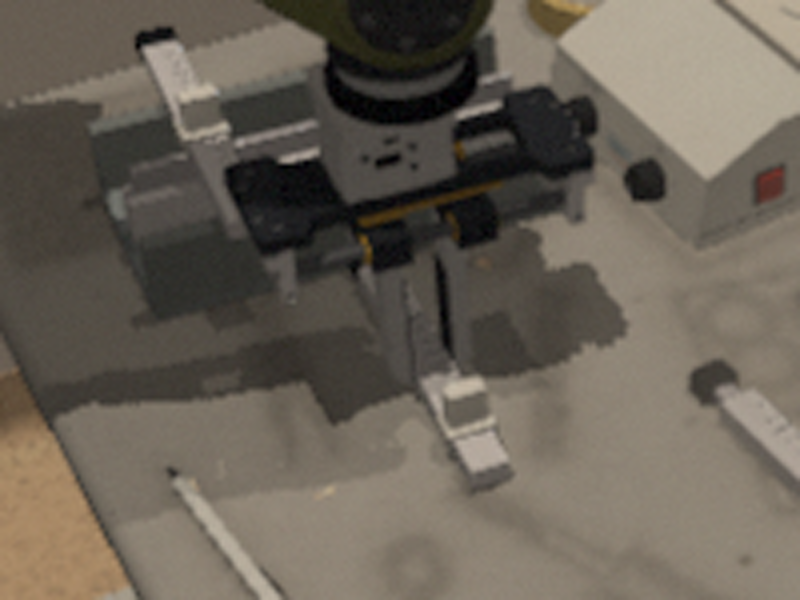

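Request:
{"name": "jog_arm", "arguments": {
  "rows": [
    {"gripper": 0.0,"slide": [-0.004,0,0],"spin": 0},
    {"gripper": 0.0,"slide": [-0.004,0,-0.04],"spin": 0},
    {"gripper": 0.0,"slide": [-0.004,0,-0.08],"spin": 0},
    {"gripper": 0.0,"slide": [0.03,0,-0.08],"spin": 0},
    {"gripper": 0.0,"slide": [0.07,0,-0.08],"spin": 0},
    {"gripper": 0.0,"slide": [0.11,0,-0.08],"spin": 0},
    {"gripper": 0.0,"slide": [0.14,0,-0.08],"spin": 0},
    {"gripper": 0.0,"slide": [0.154,0,-0.075],"spin": 0}
  ]
}}

```text
time_s: 31.55
ee_pos: [0.5242, 0.0681, 0.2809]
eef_rot: [3.141, -0.001, 1.486]
force: [0.5, 0.0, -1.7]
grip_width: 0.0217
grip_force: 50.0
```

Request:
{"name": "jog_arm", "arguments": {
  "rows": [
    {"gripper": 0.0,"slide": [0,0,0.01],"spin": 0},
    {"gripper": 0.0,"slide": [0,0,0.015],"spin": 0},
    {"gripper": 0.0,"slide": [0,0,0.015],"spin": 0},
    {"gripper": 0.0,"slide": [0,0,0.015],"spin": 0}
  ]
}}

```text
time_s: 31.95
ee_pos: [0.5243, 0.0646, 0.2654]
eef_rot: [-3.141, 0.0, 1.482]
force: [0.9, 0.4, -2.0]
grip_width: 0.0212
grip_force: 50.0
```

```bash
python3 go.py .5243 .0652 .2617 1.484
```

```text
([0.0006, -0.0001, 0.0037], -0.0016)
```

Request:
{"name": "jog_arm", "arguments": {
  "rows": [
    {"gripper": 0.0,"slide": [0.0006,0,0.003],"spin": -0.001},
    {"gripper": 0.0,"slide": [0.0006,0,0.0037],"spin": -0.001},
    {"gripper": 0.0,"slide": [0.0006,0,0.0037],"spin": -0.001}
  ]
}}

```text
time_s: 32.25
ee_pos: [0.5245, 0.0656, 0.263]
eef_rot: [3.14, 0.001, 1.484]
force: [-5.4, -4.0, 10.4]
grip_width: 0.0216
grip_force: 50.0
```

Request:
{"name": "jog_arm", "arguments": {
  "rows": [
    {"gripper": 0.025,"slide": [0,0,0],"spin": 0},
    {"gripper": 0.025,"slide": [0,0,0],"spin": 0},
    {"gripper": 0.04,"slide": [0,0,0],"spin": 0},
    {"gripper": 0.04,"slide": [0,0,0],"spin": 0},
    {"gripper": 0.04,"slide": [0,0,0],"spin": 0},
    {"gripper": 0.04,"slide": [0,0,-0.03],"spin": 0},
    {"gripper": 0.04,"slide": [0,0,-0.06],"spin": 0},
    {"gripper": 0.04,"slide": [0,0,-0.06],"spin": 0}
  ]
}}

```text
time_s: 33.05
ee_pos: [0.5248, 0.0663, 0.3255]
eef_rot: [3.136, -0.001, 1.485]
force: [0.1, -0.3, -0.8]
grip_width: 0.04
grip_force: 0.0
```

Request:
{"name": "jog_arm", "arguments": {
  "rows": [
    {"slide": [0,0,0],"spin": 0,"gripper": 0.04},
    {"slide": [0,0,0],"spin": 0,"gripper": 0.04},
    {"slide": [0,0,0],"spin": 0,"gripper": 0.04},
    {"slide": [0,0,0],"spin": 0,"gripper": 0.04},
    {"slide": [0,0,0],"spin": 0,"gripper": 0.04},
    {"slide": [0,0,0],"spin": 0,"gripper": 0.04},
    {"slide": [0,0,0],"spin": 0,"gripper": 0.04},
    {"slide": [0,0,0],"spin": 0,"gripper": 0.04}
  ]
}}

```text
time_s: 33.85
ee_pos: [0.5243, 0.0662, 0.3218]
eef_rot: [-3.142, -0.0, 1.485]
force: [1.0, 0.2, 0.2]
grip_width: 0.04
grip_force: 0.0
```

```bash
python3 tilt.py 0
```

```text
top 423 tilt -0.0065 z0 0.0736 y [-0.1031  0.0074] x0 0.0013 yaw -0.0075 tab 66 [ 0.0006 -0.0693  0.0986]
scene 414 tilt -0.0053 z0 0.0722 y [-0.1062  0.0874] x0 -0.0012 yaw -0.0121 tab 70 [-0.0005 -0.0725  0.0951]
33.95 [0.5243 0.0662 0.3218] 1.4848 Fz [-0.3  0.4  0.5] 0.0397
```

Request:
{"name": "jog_arm", "arguments": {
  "rows": [
    {"gripper": 0.04,"slide": [-0.035,0,0],"spin": 0},
    {"gripper": 0.04,"slide": [-0.063,0,0],"spin": 0},
    {"gripper": 0.04,"slide": [-0.063,0,0],"spin": 0},
    {"gripper": 0.04,"slide": [-0.063,0,0.025],"spin": 0},
    {"gripper": 0.04,"slide": [-0.063,0,0.041],"spin": 0},
    {"gripper": 0.04,"slide": [-0.063,0,0.041],"spin": 0},
    {"gripper": 0.03,"slide": [-0.063,0,0.041],"spin": 0},
    {"gripper": 0.027,"slide": [-0.063,0,0.041],"spin": 0}
  ],
  "squeeze": 8
}}

```text
time_s: 34.75
ee_pos: [0.5191, 0.0037, 0.2819]
eef_rot: [3.14, -0.0, 1.485]
force: [-0.3, -0.9, -0.1]
grip_width: 0.0282
grip_force: 0.0
```

```bash
python3 tilt.py 0
```

```text
top 131 tilt -0.0200 z0 0.0734 y [-0.1032  0.0477] x0 -0.0001 yaw 0.0220 tab 0 None
scene 234 tilt -0.0258 z0 0.0721 y [-0.1066  0.075 ] x0 -0.0038 yaw 0.0456 tab 152 [-0.001  -0.0755  0.0965]
34.85 [0.519  0.0036 0.2817] 1.485 Fz [ 0.1 -0.3 -0.3] 0.0272
```

Request:
{"name": "jog_arm", "arguments": {
  "rows": [
    {"gripper": 0.024,"slide": [0,0,0],"spin": 0},
    {"gripper": 0.022,"slide": [0,0,0],"spin": 0},
    {"gripper": 0.02,"slide": [0,0,0],"spin": 0},
    {"gripper": 0.01,"slide": [0,0,0],"spin": 0},
    {"gripper": 0.01,"slide": [0,0,0.0005],"spin": 0},
    {"gripper": 0.01,"slide": [0,0,0.0007],"spin": 0},
    {"gripper": 0.01,"slide": [0,0,0.0007],"spin": 0}
  ],
  "squeeze": 15
}}

```text
time_s: 35.55
ee_pos: [0.5189, 0.0034, 0.2801]
eef_rot: [3.141, -0.0, 1.485]
force: [-0.4, 0.5, 0.9]
grip_width: 0.0218
grip_force: 15.0
```

```bash
python3 tilt.py 0
```

```text
top 125 tilt 0.0078 z0 0.0736 y [-0.1034  0.0471] x0 -0.0004 yaw 0.0169 tab 0 None
scene 246 tilt 0.0024 z0 0.0724 y [-0.1055  0.0915] x0 -0.0040 yaw 0.0330 tab 138 [-0.0016 -0.0766  0.095 ]
35.65 [0.5189 0.0034 0.2802] 1.4848 Fz [ 1.6 -0.2  1.3] 0.0219
```

Request:
{"name": "jog_arm", "arguments": {
  "rows": [
    {"gripper": 0.01,"slide": [0.004,0,0],"spin": 0},
    {"gripper": 0.01,"slide": [0.009,0,0],"spin": 0},
    {"gripper": 0.01,"slide": [0.014,0,0],"spin": 0},
    {"gripper": 0.01,"slide": [0.019,0,0],"spin": 0},
    {"gripper": 0.01,"slide": [0.024,0,0],"spin": 0},
    {"gripper": 0.01,"slide": [0.029,0,0],"spin": 0},
    {"gripper": 0.01,"slide": [0.034,0,0],"spin": 0},
    {"gripper": 0.01,"slide": [0.036,0,0],"spin": 0}
  ]
}}

```text
time_s: 36.45
ee_pos: [0.5221, 0.0398, 0.2803]
eef_rot: [3.141, -0.0, 1.485]
force: [1.5, -0.1, 3.3]
grip_width: 0.0216
grip_force: 15.0
```

```bash
python3 tilt.py 0
```

```text
top 294 tilt 0.0165 z0 0.0743 y [-0.1036  0.0854] x0 -0.0007 yaw 0.0133 tab 10 [ 0.016  -0.0439  0.0962]
scene 308 tilt 0.0075 z0 0.0723 y [-0.1065  0.0915] x0 -0.0032 yaw 0.0238 tab 128 [-0.0015 -0.0398  0.0952]
36.55 [0.5221 0.0396 0.2802] 1.4851 Fz [1.3 0.2 2.8] 0.0221
```

Request:
{"name": "jog_arm", "arguments": {
  "rows": [
    {"gripper": 0.01,"slide": [0.004,0,0],"spin": 0},
    {"gripper": 0.01,"slide": [0.009,0,0],"spin": 0},
    {"gripper": 0.01,"slide": [0.014,0,0],"spin": 0},
    {"gripper": 0.01,"slide": [0.019,0,0],"spin": 0},
    {"gripper": 0.01,"slide": [0.024,0,0],"spin": 0},
    {"gripper": 0.01,"slide": [0.029,0,0],"spin": 0},
    {"gripper": 0.01,"slide": [0.033,0,0],"spin": 0},
    {"gripper": 0.01,"slide": [0.035,0,0],"spin": 0}
  ]
}}

```text
time_s: 37.35
ee_pos: [0.5252, 0.0747, 0.2805]
eef_rot: [3.141, -0.0, 1.485]
force: [2.5, -0.3, 6.1]
grip_width: 0.0216
grip_force: 15.0
```

```bash
python3 tilt.py 0
```

```text
top 448 tilt 0.0127 z0 0.0739 y [-0.1035 -0.0033] x0 0.0012 yaw -0.0086 tab 18 [ 0.0121 -0.0066  0.0958]
scene 362 tilt 0.0076 z0 0.0725 y [-0.1067  0.0875] x0 -0.0010 yaw -0.0055 tab 129 [-0.0003 -0.0048  0.0951]
37.45 [0.5251 0.0747 0.2805] 1.4853 Fz [ 2.9 -0.8  6. ] 0.0217
```

Request:
{"name": "jog_arm", "arguments": {
  "rows": [
    {"slide": [0,0,-0.0006],"spin": 0,"gripper": 0.01},
    {"slide": [0,0,-0.0006],"spin": 0,"gripper": 0.026},
    {"slide": [0,0,-0.0006],"spin": 0,"gripper": 0.026},
    {"slide": [0,0,-0.0006],"spin": 0,"gripper": 0.04},
    {"slide": [0,0,-0.0006],"spin": 0,"gripper": 0.04},
    {"slide": [0,0,-0.0006],"spin": 0,"gripper": 0.04},
    {"slide": [0,0,-0.03],"spin": 0,"gripper": 0.04},
    {"slide": [0,0,-0.06],"spin": 0,"gripper": 0.04}
  ]
}}

```text
time_s: 38.25
ee_pos: [0.5249, 0.0741, 0.3403]
eef_rot: [-3.14, 0.0, 1.485]
force: [0.7, 0.7, 0.4]
grip_width: 0.0402
grip_force: 0.0
```

Request:
{"name": "jog_arm", "arguments": {
  "rows": [
    {"slide": [-0.04,-0.01,-0.04],"spin": 0,"gripper": 0.05},
    {"slide": [-0.08,-0.02,-0.05],"spin": 0,"gripper": 0.05},
    {"slide": [-0.12,-0.03,-0.05],"spin": 0,"gripper": 0.05},
    {"slide": [-0.16,-0.04,-0.05],"spin": 0,"gripper": 0.05},
    {"slide": [-0.2,-0.05,-0.05],"spin": 0,"gripper": 0.05},
    {"slide": [-0.22,-0.05,-0.05],"spin": 0,"gripper": 0.05},
    {"slide": [-0.22,-0.05,-0.05],"spin": 0,"gripper": 0.05}
  ]
}}

```text
time_s: 38.95
ee_pos: [0.4558, -0.1426, 0.3902]
eef_rot: [3.141, 0.0, 1.482]
force: [-0.4, 0.4, -0.1]
grip_width: 0.0502
grip_force: 0.0
```

```bash
python3 tilt.py 0;python3 tilt.py -.07 rel2
python3 - <<'E'
from h import *
p=cv2.imread('pics/rel2top.png');cv2.imwrite('pics/r2.png',cv2.resize(p[150:330,130:370],(800,600),interpolation=cv2.INTER_CUBIC))
E
```

```text
top 658 tilt -0.1038 z0 0.0740 y [-0.0736  0.0942] x0 -0.0002 yaw 0.0034 tab 72 [-0.0002  0.0052  0.0973]
scene 380 tilt -0.0933 z0 0.0732 y [-0.1056  0.085 ] x0 -0.0025 yaw 0.0011 tab 63 [-0.0023  0.0021  0.0953]
39.05 [ 0.4563 -0.1406  0.3901] 1.484 Fz [ 0.2  0.1 -0.2] 0.05
top 634 tilt -0.0033 z0 0.0735 y [-0.0431  0.1139] x0 -0.0689 yaw 0.0031 tab 68 [-0.0688  0.0019  0.0983]
scene 365 tilt -0.0012 z0 0.0725 y [-0.0857  0.1059] x0 -0.0720 yaw 0.0187 tab 70 [-0.071  -0.0006  0.0952]
39.15 [ 0.4565 -0.1399  0.3901] 1.4857 Fz [ 0.6 -0.5 -1.1] 0.0502
```

View pics/r2.png

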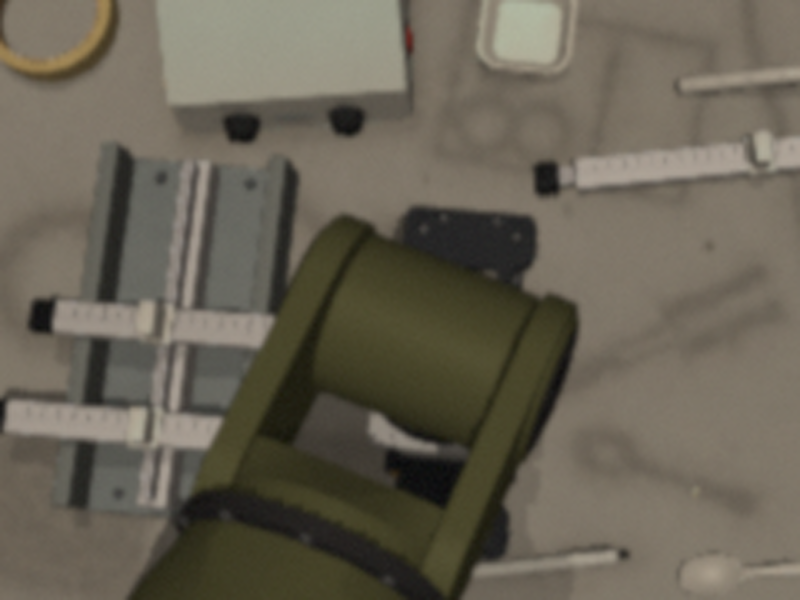

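```bash
python3 go.py .5251 .0755 .2806 1.485
```

```text
([0.2204, 0.0501, 0.1095], 0.0007)
```

Request:
{"name": "jog_arm", "arguments": {
  "rows": [
    {"slide": [0.045,0.01,0],"spin": 0,"gripper": 0.04},
    {"slide": [0.09,0.02,0],"spin": 0,"gripper": 0.04},
    {"slide": [0.135,0.03,0],"spin": 0,"gripper": 0.04},
    {"slide": [0.18,0.04,0.02],"spin": 0,"gripper": 0.04},
    {"slide": [0.22,0.05,0.05],"spin": 0,"gripper": 0.04},
    {"slide": [0.22,0.05,0.05],"spin": 0,"gripper": 0.04},
    {"slide": [0.22,0.05,0.09],"spin": 0,"gripper": 0.04},
    {"slide": [0.22,0.05,0.109],"spin": 0,"gripper": 0.04}
  ]
}}

```text
time_s: 39.95
ee_pos: [0.5243, 0.075, 0.2791]
eef_rot: [-3.14, 0.0, 1.487]
force: [-0.3, 0.0, 1.1]
grip_width: 0.0403
grip_force: 0.0
```

Request:
{"name": "jog_arm", "arguments": {
  "rows": [
    {"slide": [0,0,0],"spin": 0,"gripper": 0.04},
    {"slide": [0,0,0],"spin": 0,"gripper": 0.03},
    {"slide": [0,0,0],"spin": 0,"gripper": 0.026},
    {"slide": [0,0,0],"spin": 0,"gripper": 0.01},
    {"slide": [0,0,0],"spin": 0,"gripper": 0.01},
    {"slide": [0,0,0],"spin": 0,"gripper": 0.01},
    {"slide": [0,0,0],"spin": 0,"gripper": 0.01}
  ]
}}

```text
time_s: 40.65
ee_pos: [0.5252, 0.0742, 0.2823]
eef_rot: [3.14, -0.0, 1.485]
force: [-1.2, 0.5, 7.1]
grip_width: 0.0216
grip_force: 15.0
```

Request:
{"name": "jog_arm", "arguments": {
  "rows": [
    {"slide": [0,0,-0.002],"spin": 0,"gripper": 0.01},
    {"slide": [0,0,-0.003],"spin": 0,"gripper": 0.01},
    {"slide": [-0.002,0,-0.003],"spin": 0,"gripper": 0.01},
    {"slide": [-0.0037,0,-0.003],"spin": 0,"gripper": 0.01},
    {"slide": [-0.0037,0,-0.003],"spin": 0,"gripper": 0.01},
    {"slide": [-0.0037,0,0],"spin": 0,"gripper": 0.01},
    {"slide": [-0.0037,0,0.0],"spin": 0,"gripper": 0.01}
  ]
}}

```text
time_s: 41.35
ee_pos: [0.5248, 0.0705, 0.2814]
eef_rot: [3.141, -0.0, 1.485]
force: [-1.9, 1.4, 3.0]
grip_width: 0.0217
grip_force: 15.0
```

```bash
python3 tilt.py 0
```

```text
top 442 tilt -0.0712 z0 0.0740 y [-0.1051 -0.0044] x0 0.0014 yaw -0.0119 tab 17 [ 0.0121 -0.0122  0.0967]
scene 330 tilt -0.0638 z0 0.0730 y [-0.1077  0.0885] x0 -0.0022 yaw 0.0138 tab 135 [-0.0006 -0.0079  0.0958]
41.45 [0.5247 0.0705 0.2814] 1.4848 Fz [-0.3  0.8  2.8] 0.0217
```

Request:
{"name": "jog_arm", "arguments": {
  "rows": [
    {"slide": [0,0,-0.002],"spin": 0,"gripper": 0.01},
    {"slide": [0,0,-0.003],"spin": 0,"gripper": 0.01},
    {"slide": [-0.001,0,-0.003],"spin": 0,"gripper": 0.01},
    {"slide": [-0.001,0,-0.003],"spin": 0,"gripper": 0.01},
    {"slide": [-0.001,0,-0.001],"spin": 0,"gripper": 0.01},
    {"slide": [-0.001,0,0.0],"spin": 0,"gripper": 0.01}
  ]
}}

```text
time_s: 42.05
ee_pos: [0.5247, 0.0695, 0.2813]
eef_rot: [3.141, -0.0, 1.485]
force: [-4.5, 0.6, 10.8]
grip_width: 0.022
grip_force: 15.0
```

```bash
python3 tilt.py 0
```

```text
top 445 tilt -0.0609 z0 0.0742 y [-0.1059 -0.0057] x0 0.0011 yaw -0.0075 tab 11 [ 0.0099 -0.0137  0.0974]
scene 337 tilt -0.0666 z0 0.0728 y [-0.1099  0.0842] x0 -0.0025 yaw 0.0171 tab 133 [-0.0009 -0.0086  0.0955]
42.15 [0.5246 0.0696 0.2815] 1.4848 Fz [-2.5  0.3  3.7] 0.0217
```

Request:
{"name": "jog_arm", "arguments": {
  "rows": [
    {"slide": [0,0,0.0003],"spin": 0,"gripper": 0.01},
    {"slide": [0.001,0,0.0003],"spin": 0,"gripper": 0.01},
    {"slide": [0.002,0,0.0003],"spin": 0,"gripper": 0.01},
    {"slide": [0.003,0,0.0003],"spin": 0,"gripper": 0.01},
    {"slide": [0.004,0,0.0003],"spin": 0,"gripper": 0.01},
    {"slide": [0.004,0,0.0003],"spin": 0,"gripper": 0.01}
  ]
}}

```text
time_s: 42.75
ee_pos: [0.525, 0.0736, 0.2812]
eef_rot: [3.141, -0.0, 1.485]
force: [-3.6, 0.7, 5.9]
grip_width: 0.0218
grip_force: 15.0
```

```bash
python3 tilt.py 0
```

```text
top 460 tilt -0.0679 z0 0.0739 y [-0.1059 -0.0012] x0 0.0008 yaw -0.0011 tab 16 [ 0.0104 -0.0094  0.0965]
scene 339 tilt -0.0685 z0 0.0726 y [-0.1085  0.0825] x0 -0.0021 yaw 0.0113 tab 132 [-0.0012 -0.0047  0.0953]
42.85 [0.525  0.0736 0.2811] 1.4849 Fz [-2.6  1.   6.1] 0.0221
```

Request:
{"name": "jog_arm", "arguments": {
  "rows": [
    {"slide": [0.001,0,0],"spin": 0,"gripper": 0.01},
    {"slide": [0.002,0,0],"spin": 0,"gripper": 0.01},
    {"slide": [0.0025,0,0],"spin": 0,"gripper": 0.01},
    {"slide": [0.0025,0,0],"spin": 0,"gripper": 0.01}
  ]
}}

```text
time_s: 43.25
ee_pos: [0.5252, 0.076, 0.281]
eef_rot: [3.141, -0.0, 1.485]
force: [-3.0, 0.6, 5.9]
grip_width: 0.0217
grip_force: 15.0
```

Request:
{"name": "jog_arm", "arguments": {
  "rows": [
    {"slide": [0,0,-0.0006],"spin": 0,"gripper": 0.01},
    {"slide": [0,0,-0.0006],"spin": 0,"gripper": 0.026},
    {"slide": [0,0,-0.0006],"spin": 0,"gripper": 0.026},
    {"slide": [0,0,-0.0006],"spin": 0,"gripper": 0.04},
    {"slide": [0,0,-0.0006],"spin": 0,"gripper": 0.04},
    {"slide": [0,0,-0.0006],"spin": 0,"gripper": 0.04},
    {"slide": [0,0,-0.03],"spin": 0,"gripper": 0.04},
    {"slide": [0,0,-0.06],"spin": 0,"gripper": 0.04}
  ]
}}

```text
time_s: 44.05
ee_pos: [0.525, 0.0759, 0.341]
eef_rot: [-3.14, 0.0, 1.485]
force: [0.2, -0.4, 0.5]
grip_width: 0.0396
grip_force: 0.0
```

Request:
{"name": "jog_arm", "arguments": {
  "rows": [
    {"slide": [0,0,0],"spin": 0,"gripper": 0.04},
    {"slide": [0,0,0],"spin": 0,"gripper": 0.04},
    {"slide": [0,0,0],"spin": 0,"gripper": 0.04},
    {"slide": [0,0,0],"spin": 0,"gripper": 0.04},
    {"slide": [0,0,0],"spin": 0,"gripper": 0.04},
    {"slide": [0,0,0],"spin": 0,"gripper": 0.04},
    {"slide": [0,0,0],"spin": 0,"gripper": 0.04},
    {"slide": [0,0,0],"spin": 0,"gripper": 0.04}
  ]
}}

```text
time_s: 44.85
ee_pos: [0.5252, 0.0759, 0.3408]
eef_rot: [-3.142, 0.0, 1.485]
force: [0.3, 0.2, 1.1]
grip_width: 0.0401
grip_force: 0.0
```

```bash
python3 tilt.py 0
```

```text
top 515 tilt 0.0063 z0 0.0741 y [-0.1068  0.0267] x0 0.0005 yaw -0.0015 tab 57 [0.0006 0.0039 0.0984]
scene 492 tilt 0.0381 z0 0.0724 y [-0.1109  0.0875] x0 -0.0023 yaw 0.0111 tab 66 [-0.0017  0.0001  0.0954]
44.95 [0.5251 0.0759 0.3408] 1.4848 Fz [-0.4  0.4 -0.6] 0.0401
```

Request:
{"name": "jog_arm", "arguments": {
  "rows": [
    {"slide": [0,0,0],"spin": 0,"gripper": 0.04},
    {"slide": [0,0,0],"spin": 0,"gripper": 0.04},
    {"slide": [0,0,0],"spin": 0,"gripper": 0.04},
    {"slide": [0,0,0],"spin": 0,"gripper": 0.04},
    {"slide": [0,0,0],"spin": 0,"gripper": 0.04},
    {"slide": [0,0,0],"spin": 0,"gripper": 0.04},
    {"slide": [0,0,0],"spin": 0,"gripper": 0.04},
    {"slide": [0,0,0],"spin": 0,"gripper": 0.04}
  ]
}}

```text
time_s: 45.75
ee_pos: [0.5251, 0.076, 0.3408]
eef_rot: [3.142, 0.0, 1.485]
force: [-0.8, 0.5, 0.1]
grip_width: 0.0397
grip_force: 0.0
```

```bash
python3 tilt.py 0;python3 tilt.py 0
```

```text
top 508 tilt 0.0471 z0 0.0739 y [-0.107   0.0264] x0 0.0006 yaw -0.0014 tab 67 [-0.0003  0.0031  0.0986]
scene 496 tilt 0.0494 z0 0.0725 y [-0.1095  0.087 ] x0 -0.0025 yaw 0.0116 tab 73 [-0.0021 -0.0003  0.0948]
45.85 [0.5251 0.0759 0.3409] 1.4848 Fz [0.3 0.  0.9] 0.0401
top 516 tilt 0.0487 z0 0.0740 y [-0.1072  0.0267] x0 0.0006 yaw -0.0043 tab 68 [-0.0003  0.0027  0.0982]
scene 476 tilt 0.0208 z0 0.0724 y [-0.1092  0.0869] x0 -0.0026 yaw 0.0156 tab 71 [-0.002   0.0005  0.0951]
45.95 [0.5251 0.076  0.3408] 1.4848 Fz [-1.1  0.2  0.2] 0.0401
```

Request:
{"name": "jog_arm", "arguments": {
  "rows": [
    {"slide": [0,0,0.03],"spin": 0,"gripper": 0.04},
    {"slide": [0,0,0.055],"spin": 0,"gripper": 0.04},
    {"slide": [0,0,0.06],"spin": 0,"gripper": 0.03},
    {"slide": [0,0,0.06],"spin": 0,"gripper": 0.026},
    {"slide": [0,0,0.06],"spin": 0,"gripper": 0.026},
    {"slide": [0,0,0.06],"spin": 0,"gripper": 0.026},
    {"slide": [0,0,0.06],"spin": 0,"gripper": 0.026},
    {"slide": [0,0,0.06],"spin": 0,"gripper": 0.026}
  ]
}}

```text
time_s: 46.75
ee_pos: [0.5252, 0.0759, 0.2814]
eef_rot: [3.141, -0.0, 1.485]
force: [0.8, -0.5, 0.5]
grip_width: 0.0263
grip_force: 0.0
```

```bash
python3 tilt.py 0
```

```text
top 473 tilt 0.0206 z0 0.0740 y [-0.1067 -0.0008] x0 0.0006 yaw -0.0025 tab 26 [ 0.0093 -0.0055  0.0955]
scene 394 tilt 0.0385 z0 0.0729 y [-0.1091  0.0835] x0 -0.0011 yaw -0.0102 tab 137 [-0.0016 -0.0035  0.0954]
46.85 [0.5252 0.0759 0.2811] 1.4848 Fz [-0.5  1.1 -0.9] 0.0261
```

Request:
{"name": "jog_arm", "arguments": {
  "rows": [
    {"slide": [0,0,0],"spin": 0,"gripper": 0.023},
    {"slide": [0,0,0],"spin": 0,"gripper": 0.01},
    {"slide": [0,0,0],"spin": 0,"gripper": 0.01},
    {"slide": [0,0,0],"spin": 0,"gripper": 0.01},
    {"slide": [0,0,-0.001],"spin": 0,"gripper": 0.01},
    {"slide": [0,0,-0.002],"spin": 0,"gripper": 0.01},
    {"slide": [0.0005,0,-0.002],"spin": 0,"gripper": 0.01},
    {"slide": [0.0013,0,-0.002],"spin": 0,"gripper": 0.01}
  ]
}}

```text
time_s: 47.65
ee_pos: [0.5252, 0.0772, 0.2828]
eef_rot: [-3.141, 0.0, 1.485]
force: [-0.9, -1.0, -2.7]
grip_width: 0.0219
grip_force: 15.0
```

```bash
python3 tilt.py 0
```

```text
top 482 tilt -0.0055 z0 0.0757 y [-0.1057  0.0017] x0 0.0011 yaw -0.0085 tab 23 [ 0.0096 -0.0047  0.0961]
scene 370 tilt -0.0068 z0 0.0744 y [-0.1079  0.0848] x0 -0.0017 yaw 0.0017 tab 128 [-0.0012 -0.0014  0.0968]
47.75 [0.5252 0.0773 0.2827] 1.4848 Fz [ 0.7  0.4 -2.1] 0.0221
```

Request:
{"name": "jog_arm", "arguments": {
  "rows": [
    {"slide": [0,0,0.0015],"spin": 0,"gripper": 0.01},
    {"slide": [0,0,0.0025],"spin": 0,"gripper": 0.01},
    {"slide": [0,0,0.0027],"spin": 0,"gripper": 0.01},
    {"slide": [-0.001,0,0.0027],"spin": 0,"gripper": 0.01},
    {"slide": [-0.002,0,0.0027],"spin": 0,"gripper": 0.01},
    {"slide": [-0.003,0,0.0027],"spin": 0,"gripper": 0.01},
    {"slide": [-0.003,0,0.0027],"spin": 0,"gripper": 0.01}
  ]
}}

```text
time_s: 48.45
ee_pos: [0.525, 0.0742, 0.2808]
eef_rot: [3.141, -0.0, 1.485]
force: [-3.5, 0.2, 7.2]
grip_width: 0.0216
grip_force: 15.0
```

```bash
python3 tilt.py 0
```

```text
top 458 tilt -0.0127 z0 0.0736 y [-0.1054 -0.0018] x0 0.0012 yaw -0.0111 tab 15 [ 0.0117 -0.0072  0.0966]
scene 363 tilt -0.0091 z0 0.0726 y [-0.1084  0.0865] x0 -0.0022 yaw 0.0107 tab 130 [-0.0005 -0.0054  0.0957]
48.55 [0.525  0.0743 0.2809] 1.4848 Fz [-3.7  0.2  8.8] 0.0217
```

Request:
{"name": "jog_arm", "arguments": {
  "rows": [
    {"slide": [0,0,-0.0007],"spin": 0,"gripper": 0.01},
    {"slide": [0,0,-0.0007],"spin": 0,"gripper": 0.026},
    {"slide": [0,0,-0.0007],"spin": 0,"gripper": 0.026},
    {"slide": [0,0,-0.0007],"spin": 0,"gripper": 0.04},
    {"slide": [0,0,-0.0007],"spin": 0,"gripper": 0.04},
    {"slide": [0,0,-0.0007],"spin": 0,"gripper": 0.04},
    {"slide": [0,0,-0.03],"spin": 0,"gripper": 0.04},
    {"slide": [0,0,-0.06],"spin": 0,"gripper": 0.04}
  ]
}}

```text
time_s: 49.35
ee_pos: [0.5249, 0.0742, 0.3403]
eef_rot: [-3.14, 0.0, 1.485]
force: [0.9, -0.1, -0.2]
grip_width: 0.0402
grip_force: 0.0
```

```bash
python3 go.py .6485 -.2796 .27 1.661
```

```text
([-0.3419, 0.1535, 0.0703], -0.1762)
```

Request:
{"name": "jog_arm", "arguments": {
  "rows": [
    {"slide": [-0.043,0.019,-0.02],"spin": 0,"gripper": 0.04},
    {"slide": [-0.086,0.038,-0.02],"spin": -0.04,"gripper": 0.04},
    {"slide": [-0.129,0.057,-0.02],"spin": -0.08,"gripper": 0.04},
    {"slide": [-0.172,0.076,-0.02],"spin": -0.12,"gripper": 0.04},
    {"slide": [-0.215,0.096,-0.02],"spin": -0.176,"gripper": 0.04},
    {"slide": [-0.258,0.115,0],"spin": -0.176,"gripper": 0.04},
    {"slide": [-0.3,0.134,0.03],"spin": -0.176,"gripper": 0.04},
    {"slide": [-0.342,0.1535,0.06],"spin": -0.176,"gripper": 0.04}
  ]
}}

```text
time_s: 50.15
ee_pos: [0.6456, -0.2726, 0.2854]
eef_rot: [3.141, 0.0, 1.661]
force: [0.1, 0.2, 0.7]
grip_width: 0.0399
grip_force: 0.0
```

```bash
python3 tilt.py 0; python3 tilt.py -.07;python3 go.py .6485 -.2796 .2017 1.661
python3 - <<'E'
from h import *
for n in("top","scene"):
    p,d=snap(n);X,_=cloud(n,d)
    c=np.array((.6485,-.270));e=np.array((-.095,.995));l=np.array([e[1],-e[0]]);x=(X[:,:2]-c)@l;y=(X[:,:2]-c)@e
    s=(abs(x)<.02)&(abs(y)<.125)&(X[:,2]>.008)&(X[:,2]<.02);f=s&(y<-.06)
    print(n,s.sum(),"tail",np.sort(y[s])[3],"cap",np.sort(y[s])[-4],"x tail",x[f].mean(),"x cap",x[s&(y>.06)].mean())
E
```

```text
top 809 tilt -0.0067 z0 0.0736 y [-0.1056  0.0912] x0 0.0000 yaw 0.0045 tab 66 [-0.0005  0.0027  0.0978]
scene 476 tilt 0.0052 z0 0.0725 y [-0.1102  0.0898] x0 -0.0025 yaw 0.0089 tab 67 [-0.0018 -0.0002  0.0954]
50.25 [ 0.6449 -0.275   0.2795] 1.6568 Fz [-0.5 -0.1 -0.5] 0.04
top 819 tilt -0.0012 z0 0.0735 y [-0.0807  0.1135] x0 -0.0690 yaw 0.0032 tab 68 [-0.0691  0.0021  0.0979]
scene 465 tilt 0.0013 z0 0.0725 y [-0.0853  0.1109] x0 -0.0715 yaw 0.0050 tab 70 [-0.0708 -0.001   0.0955]
50.35 [ 0.6452 -0.2714  0.2849] 1.6596 Fz [-0.1  0.3  0.7] 0.0398
([-0.0085, 0.0025, 0.0832], -0.0014)
top 183 tail -0.10431102001318594 cap -0.05171648314657123 x tail 0.0006190026219955236 x cap nan
scene 810 tail -0.10681270212032484 cap 0.10384599172876363 x tail -0.0013322427665980895 x cap -0.0018402208464934017<stdin>:6: RuntimeWarning: Mean of empty slice.
  ret = ret.dtype.type(ret / rcount)
```

Request:
{"name": "jog_arm", "arguments": {
  "rows": [
    {"slide": [-0.008,0.0025,0.02],"spin": 0,"gripper": 0.04},
    {"slide": [-0.008,0.0025,0.025],"spin": 0,"gripper": 0.04},
    {"slide": [-0.008,0.0025,0.025],"spin": 0,"gripper": 0.04}
  ]
}}

```text
time_s: 50.75
ee_pos: [0.6485, -0.2776, 0.2616]
eef_rot: [-3.141, -0.0, 1.662]
force: [0.0, -0.3, 0.4]
grip_width: 0.04
grip_force: 0.0
```

```bash
python3 go.py .6485 -.2796 .2025 1.661
```

```text
([-0.002, -0.0002, 0.0591], 0.0007)
```

Request:
{"name": "jog_arm", "arguments": {
  "rows": [
    {"gripper": 0.04,"slide": [-0.002,0,0.04],"spin": 0},
    {"gripper": 0.04,"slide": [-0.002,0,0.058],"spin": 0},
    {"gripper": 0.04,"slide": [-0.002,0,0.059],"spin": 0},
    {"gripper": 0.0,"slide": [-0.002,0,0.059],"spin": 0},
    {"gripper": 0.0,"slide": [-0.002,0,0.059],"spin": 0},
    {"gripper": 0.0,"slide": [-0.002,0,0.059],"spin": 0},
    {"gripper": 0.0,"slide": [-0.002,0,0.059],"spin": 0},
    {"gripper": 0.0,"slide": [-0.002,0,0.059],"spin": 0}
  ],
  "squeeze": 50
}}

```text
time_s: 51.55
ee_pos: [0.649, -0.2805, 0.2035]
eef_rot: [3.14, 0.001, 1.661]
force: [-0.2, 2.9, 6.7]
grip_width: 0.0215
grip_force: 50.0
```

Request:
{"name": "jog_arm", "arguments": {
  "rows": [
    {"gripper": 0.0,"slide": [0,0,0],"spin": 0},
    {"gripper": 0.0,"slide": [0,0,-0.03],"spin": 0},
    {"gripper": 0.0,"slide": [0,0,-0.03],"spin": 0},
    {"gripper": 0.0,"slide": [0,0,-0.03],"spin": 0}
  ]
}}

```text
time_s: 51.95
ee_pos: [0.6486, -0.2805, 0.2321]
eef_rot: [3.141, 0.0, 1.661]
force: [0.8, 0.8, -2.5]
grip_width: 0.0212
grip_force: 50.0
```

```bash
python3 mom.py; python3 go.py .5786 -.1163 .2055 1.484
```

```text
M [-0.0398 -0.0938  0.0158] [0.0409 0.0293 0.0291] F [ 0.032 -0.11  -2.475] [0.49 0.46 0.44]
52.35 [ 0.64867793 -0.2805181   0.2316974 ] [-3.14098140e+00 -3.54600823e-04  1.66077187e+00] 0.021321969727655227
([0.1699, -0.055, 0.0262], 0.1768)
```

Request:
{"name": "jog_arm", "arguments": {
  "rows": [
    {"gripper": 0.0,"slide": [0.04,-0.013,0.0],"spin": 0.06},
    {"gripper": 0.0,"slide": [0.08,-0.026,0.0],"spin": 0.12},
    {"gripper": 0.0,"slide": [0.12,-0.039,0.0],"spin": 0.177},
    {"gripper": 0.0,"slide": [0.16,-0.052,0.01],"spin": 0.177},
    {"gripper": 0.0,"slide": [0.17,-0.055,0.025],"spin": 0.177},
    {"gripper": 0.0,"slide": [0.17,-0.055,0.0255],"spin": 0.177},
    {"gripper": 0.0,"slide": [0.17,-0.055,0.0255],"spin": 0.177},
    {"gripper": 0.0,"slide": [0.17,-0.055,0.0255],"spin": 0.177}
  ]
}}

```text
time_s: 53.15
ee_pos: [0.5792, -0.1172, 0.2075]
eef_rot: [3.14, 0.0, 1.483]
force: [0.4, 0.4, -1.8]
grip_width: 0.0215
grip_force: 50.0
```

Request:
{"name": "jog_arm", "arguments": {
  "rows": [
    {"gripper": 0.0,"slide": [0.003,0,0],"spin": 0},
    {"gripper": 0.0,"slide": [0.006,0,0],"spin": 0},
    {"gripper": 0.0,"slide": [0.006,0,0],"spin": 0}
  ]
}}

```text
time_s: 53.45
ee_pos: [0.5793, -0.1101, 0.2069]
eef_rot: [3.141, -0.0, 1.484]
force: [-0.4, -0.5, -2.6]
grip_width: 0.0214
grip_force: 50.0
```

Request:
{"name": "jog_arm", "arguments": {
  "rows": [
    {"gripper": 0.0,"slide": [0.003,0,0],"spin": 0},
    {"gripper": 0.0,"slide": [0.003,0,0],"spin": 0}
  ]
}}

```text
time_s: 53.65
ee_pos: [0.5795, -0.1071, 0.2068]
eef_rot: [3.141, 0.0, 1.484]
force: [0.3, -0.9, -2.1]
grip_width: 0.0217
grip_force: 50.0
```

Request:
{"name": "jog_arm", "arguments": {
  "rows": [
    {"gripper": 0.0,"slide": [0.003,0,0],"spin": 0},
    {"gripper": 0.0,"slide": [0.003,0,0],"spin": 0}
  ]
}}

```text
time_s: 53.85
ee_pos: [0.5797, -0.1041, 0.2068]
eef_rot: [3.142, 0.0, 1.484]
force: [-0.1, -3.1, -2.7]
grip_width: 0.0212
grip_force: 50.0
```

Request:
{"name": "jog_arm", "arguments": {
  "rows": [
    {"gripper": 0.0,"slide": [0.002,0,0],"spin": 0},
    {"gripper": 0.0,"slide": [0.002,0,0],"spin": 0}
  ]
}}

```text
time_s: 54.05
ee_pos: [0.5799, -0.1022, 0.2068]
eef_rot: [3.142, 0.0, 1.484]
force: [0.1, -3.6, -2.0]
grip_width: 0.0214
grip_force: 50.0
```

Request:
{"name": "jog_arm", "arguments": {
  "rows": [
    {"gripper": 0.0,"slide": [0.0015,0,0],"spin": 0},
    {"gripper": 0.0,"slide": [0.0015,0,0],"spin": 0}
  ]
}}

```text
time_s: 54.25
ee_pos: [0.58, -0.1007, 0.2068]
eef_rot: [-3.142, 0.0, 1.484]
force: [-0.1, -4.4, -2.6]
grip_width: 0.0215
grip_force: 50.0
```

Request:
{"name": "jog_arm", "arguments": {
  "rows": [
    {"gripper": 0.0,"slide": [0.0015,0,0],"spin": 0},
    {"gripper": 0.0,"slide": [0.0015,0,0],"spin": 0}
  ]
}}

```text
time_s: 54.45
ee_pos: [0.5802, -0.0992, 0.2068]
eef_rot: [3.142, 0.0, 1.484]
force: [-0.6, -3.3, -1.8]
grip_width: 0.0212
grip_force: 50.0
```

Request:
{"name": "jog_arm", "arguments": {
  "rows": [
    {"gripper": 0.0,"slide": [0.0015,0,0],"spin": 0},
    {"gripper": 0.0,"slide": [0.0015,0,0],"spin": 0}
  ]
}}

```text
time_s: 54.65
ee_pos: [0.5803, -0.0977, 0.2068]
eef_rot: [3.142, -0.0, 1.484]
force: [0.1, -3.7, -2.2]
grip_width: 0.0211
grip_force: 50.0
```

Request:
{"name": "jog_arm", "arguments": {
  "rows": [
    {"gripper": 0.0,"slide": [0.001,0,0],"spin": 0},
    {"gripper": 0.0,"slide": [0.001,0,0],"spin": 0}
  ]
}}

```text
time_s: 54.85
ee_pos: [0.5804, -0.0967, 0.2068]
eef_rot: [3.142, -0.0, 1.484]
force: [-0.1, -4.7, -1.4]
grip_width: 0.0212
grip_force: 50.0
```

Request:
{"name": "jog_arm", "arguments": {
  "rows": [
    {"gripper": 0.0,"slide": [0.001,0,0],"spin": 0},
    {"gripper": 0.0,"slide": [0.001,0,0],"spin": 0}
  ]
}}

```text
time_s: 55.05
ee_pos: [0.5804, -0.0962, 0.2069]
eef_rot: [3.141, 0.001, 1.484]
force: [-1.5, -9.5, -2.9]
grip_width: 0.0216
grip_force: 50.0
```

Request:
{"name": "jog_arm", "arguments": {
  "rows": [
    {"gripper": 0.0,"slide": [0.001,0,0],"spin": 0},
    {"gripper": 0.0,"slide": [0.001,0,0],"spin": 0}
  ]
}}

```text
time_s: 55.25
ee_pos: [0.5805, -0.0959, 0.2069]
eef_rot: [3.141, 0.002, 1.484]
force: [-2.4, -15.9, -2.1]
grip_width: 0.0211
grip_force: 50.0
```

Request:
{"name": "jog_arm", "arguments": {
  "rows": [
    {"gripper": 0.0,"slide": [0.0008,0,0],"spin": 0},
    {"gripper": 0.0,"slide": [0.0008,0,0],"spin": 0}
  ]
}}

```text
time_s: 55.45
ee_pos: [0.5805, -0.0956, 0.2069]
eef_rot: [3.141, 0.003, 1.484]
force: [-2.3, -21.0, -2.3]
grip_width: 0.0216
grip_force: 50.0
```

Request:
{"name": "jog_arm", "arguments": {
  "rows": [
    {"gripper": 0.0,"slide": [-0.004,0,0],"spin": 0},
    {"gripper": 0.0,"slide": [-0.004,0,-0.04],"spin": 0},
    {"gripper": 0.0,"slide": [-0.004,0,-0.08],"spin": 0},
    {"gripper": 0.0,"slide": [0.03,0,-0.08],"spin": 0},
    {"gripper": 0.0,"slide": [0.07,0,-0.08],"spin": 0},
    {"gripper": 0.0,"slide": [0.11,0,-0.08],"spin": 0},
    {"gripper": 0.0,"slide": [0.145,0,-0.08],"spin": 0},
    {"gripper": 0.0,"slide": [0.1615,0,-0.075],"spin": 0}
  ]
}}

```text
time_s: 56.25
ee_pos: [0.5946, 0.07, 0.2821]
eef_rot: [3.141, -0.001, 1.486]
force: [0.1, -0.7, -3.0]
grip_width: 0.0216
grip_force: 50.0
```

Request:
{"name": "jog_arm", "arguments": {
  "rows": [
    {"gripper": 0.0,"slide": [0,0,0.01],"spin": 0},
    {"gripper": 0.0,"slide": [0,0,0.014],"spin": 0},
    {"gripper": 0.0,"slide": [0,0,0.014],"spin": 0},
    {"gripper": 0.0,"slide": [0,0,0.014],"spin": 0}
  ]
}}

```text
time_s: 56.65
ee_pos: [0.5947, 0.0658, 0.2677]
eef_rot: [-3.141, 0.0, 1.482]
force: [0.2, 0.5, -1.8]
grip_width: 0.0216
grip_force: 50.0
```

```bash
python3 go.py .5946 .0658 .2635 1.484
```

```text
([-0.0, -0.0001, 0.0042], -0.0016)
```

Request:
{"name": "jog_arm", "arguments": {
  "rows": [
    {"gripper": 0.0,"slide": [0,0,0.003],"spin": -0.001},
    {"gripper": 0.0,"slide": [0,0,0.004],"spin": -0.001},
    {"gripper": 0.0,"slide": [0,0,0.004],"spin": -0.001}
  ]
}}

```text
time_s: 56.95
ee_pos: [0.5946, 0.0667, 0.2637]
eef_rot: [-3.142, 0.0, 1.484]
force: [-0.2, 0.3, -2.9]
grip_width: 0.0212
grip_force: 50.0
```

Request:
{"name": "jog_arm", "arguments": {
  "rows": [
    {"gripper": 0.025,"slide": [0,0,0],"spin": 0},
    {"gripper": 0.025,"slide": [0,0,0],"spin": 0},
    {"gripper": 0.04,"slide": [0,0,0],"spin": 0},
    {"gripper": 0.04,"slide": [0,0,0],"spin": 0},
    {"gripper": 0.04,"slide": [0,0,0],"spin": 0},
    {"gripper": 0.04,"slide": [0,0,-0.03],"spin": 0},
    {"gripper": 0.04,"slide": [0,0,-0.06],"spin": 0},
    {"gripper": 0.04,"slide": [0,0,-0.06],"spin": 0}
  ]
}}

```text
time_s: 57.75
ee_pos: [0.5951, 0.067, 0.3279]
eef_rot: [3.135, -0.001, 1.485]
force: [0.4, 0.1, 0.6]
grip_width: 0.0397
grip_force: 0.0
```

Request:
{"name": "jog_arm", "arguments": {
  "rows": [
    {"slide": [0,0,0],"spin": 0,"gripper": 0.04},
    {"slide": [0,0,0],"spin": 0,"gripper": 0.04},
    {"slide": [0,0,0],"spin": 0,"gripper": 0.04},
    {"slide": [0,0,0],"spin": 0,"gripper": 0.04},
    {"slide": [0,0,0],"spin": 0,"gripper": 0.04},
    {"slide": [0,0,0],"spin": 0,"gripper": 0.04},
    {"slide": [0,0,0],"spin": 0,"gripper": 0.04},
    {"slide": [0,0,0],"spin": 0,"gripper": 0.04}
  ]
}}

```text
time_s: 58.55
ee_pos: [0.5946, 0.0669, 0.3237]
eef_rot: [-3.142, -0.0, 1.485]
force: [-0.5, -0.2, -0.3]
grip_width: 0.0399
grip_force: 0.0
```

```bash
python3 tilt.py .07
```

```text
top 410 tilt 0.0948 z0 0.0735 y [-0.0963  0.0074] x0 0.0698 yaw 0.0068 tab 58 [ 0.0704 -0.0514  0.0941]
scene 448 tilt 0.0900 z0 0.0723 y [-0.0994  0.0951] x0 0.0675 yaw 0.0059 tab 66 [ 0.0682 -0.0544  0.0903]
58.65 [0.5946 0.067  0.3238] 1.4848 Fz [ 0.7  0.8 -0.2] 0.0399
```

Request:
{"name": "jog_arm", "arguments": {
  "rows": [
    {"gripper": 0.04,"slide": [0,0,0.035],"spin": 0},
    {"gripper": 0.04,"slide": [0,0,0.06],"spin": 0},
    {"gripper": 0.04,"slide": [0,0,0.06],"spin": 0},
    {"gripper": 0.0,"slide": [0,0,0.06],"spin": 0},
    {"gripper": 0.0,"slide": [0,0,0.06],"spin": 0},
    {"gripper": 0.0,"slide": [0,0,0.06],"spin": 0},
    {"gripper": 0.0,"slide": [0,0,0.06],"spin": 0},
    {"gripper": 0.0,"slide": [0,0,0.06],"spin": 0}
  ],
  "squeeze": 30
}}

```text
time_s: 59.45
ee_pos: [0.5948, 0.0669, 0.2648]
eef_rot: [3.14, -0.0, 1.485]
force: [-1.0, 0.6, 6.1]
grip_width: 0.0214
grip_force: 30.0
```

Request:
{"name": "jog_arm", "arguments": {
  "rows": [
    {"gripper": 0.0,"slide": [0,0,-0.004],"spin": 0},
    {"gripper": 0.0,"slide": [0.003,0,-0.004],"spin": 0},
    {"gripper": 0.0,"slide": [0.0064,0,-0.004],"spin": 0},
    {"gripper": 0.0,"slide": [0.0064,0,-0.002],"spin": 0},
    {"gripper": 0.0,"slide": [0.0064,0,-0.0012],"spin": 0},
    {"gripper": 0.0,"slide": [0.0064,0,-0.0012],"spin": 0}
  ]
}}

```text
time_s: 60.05
ee_pos: [0.5952, 0.0737, 0.2655]
eef_rot: [3.141, -0.001, 1.485]
force: [-2.1, 2.8, 5.5]
grip_width: 0.0214
grip_force: 30.0
```

Request:
{"name": "jog_arm", "arguments": {
  "rows": [
    {"gripper": 0.025,"slide": [0,0,0],"spin": 0},
    {"gripper": 0.025,"slide": [0,0,0],"spin": 0},
    {"gripper": 0.04,"slide": [0,0,0],"spin": 0},
    {"gripper": 0.04,"slide": [0,0,0],"spin": 0},
    {"gripper": 0.04,"slide": [0,0,0],"spin": 0},
    {"gripper": 0.04,"slide": [0,0,-0.03],"spin": 0},
    {"gripper": 0.04,"slide": [0,0,-0.06],"spin": 0},
    {"gripper": 0.04,"slide": [0,0,-0.06],"spin": 0}
  ]
}}

```text
time_s: 60.85
ee_pos: [0.5957, 0.0733, 0.329]
eef_rot: [3.135, -0.001, 1.485]
force: [-0.5, 0.5, -0.8]
grip_width: 0.0399
grip_force: 0.0
```

Request:
{"name": "jog_arm", "arguments": {
  "rows": [
    {"slide": [0,0,0],"spin": 0,"gripper": 0.04},
    {"slide": [0,0,0],"spin": 0,"gripper": 0.04},
    {"slide": [0,0,0],"spin": 0,"gripper": 0.04},
    {"slide": [0,0,0],"spin": 0,"gripper": 0.04},
    {"slide": [0,0,0],"spin": 0,"gripper": 0.04},
    {"slide": [0,0,0],"spin": 0,"gripper": 0.04},
    {"slide": [0,0,0],"spin": 0,"gripper": 0.04},
    {"slide": [0,0,0],"spin": 0,"gripper": 0.04}
  ]
}}

```text
time_s: 61.65
ee_pos: [0.5952, 0.0733, 0.325]
eef_rot: [3.142, -0.0, 1.485]
force: [-0.4, -0.5, 0.8]
grip_width: 0.04
grip_force: 0.0
```

```bash
python3 tilt.py .07
```

```text
top 392 tilt -0.0996 z0 0.0738 y [-0.0879  0.016 ] x0 0.0698 yaw -0.0017 tab 64 [ 0.0693 -0.0379  0.1024]
scene 376 tilt -0.0961 z0 0.0726 y [-0.0899  0.1015] x0 0.0667 yaw 0.0090 tab 66 [ 0.0681 -0.0414  0.0995]
61.75 [0.5952 0.0733 0.325 ] 1.4848 Fz [-0.2  0.1 -0.5] 0.0399
```

Request:
{"name": "jog_arm", "arguments": {
  "rows": [
    {"gripper": 0.04,"slide": [0,0,0.035],"spin": 0},
    {"gripper": 0.04,"slide": [0,0,0.0605],"spin": 0},
    {"gripper": 0.04,"slide": [0,0,0.0605],"spin": 0},
    {"gripper": 0.0,"slide": [0,0,0.0605],"spin": 0},
    {"gripper": 0.0,"slide": [0,0,0.0605],"spin": 0},
    {"gripper": 0.0,"slide": [0,0,0.0605],"spin": 0},
    {"gripper": 0.0,"slide": [0,0,0.0605],"spin": 0},
    {"gripper": 0.0,"slide": [0,0,0.0605],"spin": 0}
  ]
}}

```text
time_s: 62.55
ee_pos: [0.5954, 0.0734, 0.2659]
eef_rot: [3.139, -0.0, 1.485]
force: [-0.7, -0.1, 6.1]
grip_width: 0.0215
grip_force: 30.0
```

Request:
{"name": "jog_arm", "arguments": {
  "rows": [
    {"gripper": 0.0,"slide": [0,0,-0.004],"spin": 0},
    {"gripper": 0.0,"slide": [-0.002,0,-0.004],"spin": 0},
    {"gripper": 0.0,"slide": [-0.0035,0,-0.004],"spin": 0},
    {"gripper": 0.0,"slide": [-0.0035,0,-0.003],"spin": 0},
    {"gripper": 0.0,"slide": [-0.0035,0,-0.002],"spin": 0},
    {"gripper": 0.0,"slide": [-0.0035,0,-0.002],"spin": 0}
  ]
}}

```text
time_s: 63.15
ee_pos: [0.5949, 0.0698, 0.2664]
eef_rot: [-3.141, 0.0, 1.485]
force: [0.0, 0.2, -1.2]
grip_width: 0.0217
grip_force: 30.0
```

Request:
{"name": "jog_arm", "arguments": {
  "rows": [
    {"gripper": 0.025,"slide": [0,0,0],"spin": 0},
    {"gripper": 0.025,"slide": [0,0,0],"spin": 0},
    {"gripper": 0.04,"slide": [0,0,0],"spin": 0},
    {"gripper": 0.04,"slide": [0,0,0],"spin": 0},
    {"gripper": 0.04,"slide": [0,0,0],"spin": 0},
    {"gripper": 0.04,"slide": [0,0,-0.03],"spin": 0},
    {"gripper": 0.04,"slide": [0,0,-0.06],"spin": 0},
    {"gripper": 0.04,"slide": [0,0,-0.06],"spin": 0}
  ]
}}

```text
time_s: 63.95
ee_pos: [0.5954, 0.0699, 0.3306]
eef_rot: [3.135, -0.001, 1.485]
force: [0.6, 0.4, 0.0]
grip_width: 0.0401
grip_force: 0.0
```

Request:
{"name": "jog_arm", "arguments": {
  "rows": [
    {"slide": [0,0,0],"spin": 0,"gripper": 0.04},
    {"slide": [0,0,0],"spin": 0,"gripper": 0.04},
    {"slide": [0,0,0],"spin": 0,"gripper": 0.04},
    {"slide": [0,0,0],"spin": 0,"gripper": 0.04},
    {"slide": [0,0,0],"spin": 0,"gripper": 0.04},
    {"slide": [0,0,0],"spin": 0,"gripper": 0.04},
    {"slide": [0,0,0],"spin": 0,"gripper": 0.04},
    {"slide": [0,0,0],"spin": 0,"gripper": 0.04}
  ]
}}

```text
time_s: 64.75
ee_pos: [0.5949, 0.0698, 0.3264]
eef_rot: [3.142, -0.0, 1.485]
force: [0.9, 0.8, -0.7]
grip_width: 0.0397
grip_force: 0.0
```

Request:
{"name": "jog_arm", "arguments": {
  "rows": [
    {"slide": [0,0,0],"spin": 0,"gripper": 0.04},
    {"slide": [0,0,0],"spin": 0,"gripper": 0.04},
    {"slide": [0,0,0],"spin": 0,"gripper": 0.04},
    {"slide": [0,0,0],"spin": 0,"gripper": 0.04},
    {"slide": [0,0,0],"spin": 0,"gripper": 0.04},
    {"slide": [0,0,0],"spin": 0,"gripper": 0.04},
    {"slide": [0,0,0],"spin": 0,"gripper": 0.04},
    {"slide": [0,0,0],"spin": 0,"gripper": 0.04}
  ]
}}

```text
time_s: 65.55
ee_pos: [0.5949, 0.0698, 0.3265]
eef_rot: [-3.142, 0.0, 1.485]
force: [-0.3, 0.0, 0.2]
grip_width: 0.0401
grip_force: 0.0
```

```bash
python3 tilt.py .07
```

```text
top 397 tilt -0.0306 z0 0.0739 y [-0.0917  0.0118] x0 0.0700 yaw -0.0011 tab 67 [ 0.0694 -0.0437  0.0991]
scene 419 tilt 0.0008 z0 0.0722 y [-0.0959  0.0982] x0 0.0670 yaw 0.0111 tab 65 [ 0.0681 -0.0482  0.0949]
65.65 [0.5949 0.0698 0.3264] 1.4848 Fz [-0.3  0.3 -0.3] 0.0403
```

Request:
{"name": "jog_arm", "arguments": {
  "rows": [
    {"gripper": 0.04,"slide": [-0.03,0,0],"spin": 0},
    {"gripper": 0.04,"slide": [-0.048,0,0],"spin": 0},
    {"gripper": 0.04,"slide": [-0.048,0,0],"spin": 0},
    {"gripper": 0.04,"slide": [-0.048,0,0.025],"spin": 0},
    {"gripper": 0.04,"slide": [-0.048,0,0.045],"spin": 0},
    {"gripper": 0.04,"slide": [-0.048,0,0.045],"spin": 0},
    {"gripper": 0.03,"slide": [-0.048,0,0.045],"spin": 0},
    {"gripper": 0.027,"slide": [-0.048,0,0.045],"spin": 0}
  ],
  "squeeze": 15
}}

```text
time_s: 66.45
ee_pos: [0.591, 0.0223, 0.2827]
eef_rot: [3.14, -0.0, 1.485]
force: [-0.0, 0.6, 0.1]
grip_width: 0.0287
grip_force: 0.0
```

Request:
{"name": "jog_arm", "arguments": {
  "rows": [
    {"gripper": 0.027,"slide": [0,0,0],"spin": 0},
    {"gripper": 0.027,"slide": [0,0,0],"spin": 0},
    {"gripper": 0.024,"slide": [0,0,0],"spin": 0},
    {"gripper": 0.022,"slide": [0,0,0],"spin": 0},
    {"gripper": 0.01,"slide": [0,0,0],"spin": 0},
    {"gripper": 0.01,"slide": [0,0,0],"spin": 0},
    {"gripper": 0.01,"slide": [0,0,0.0005],"spin": 0},
    {"gripper": 0.01,"slide": [0,0,0.0007],"spin": 0}
  ]
}}

```text
time_s: 67.25
ee_pos: [0.5908, 0.022, 0.2809]
eef_rot: [3.141, -0.0, 1.485]
force: [-0.2, 0.2, 1.2]
grip_width: 0.0219
grip_force: 15.0
```

```bash
python3 tilt.py .07
```

```text
top 164 tilt 0.0148 z0 0.0748 y [-0.0925 -0.0557] x0 0.0695 yaw 0.0143 tab 13 [ 0.0754 -0.0557  0.0975]
scene 324 tilt -0.0077 z0 0.0722 y [-0.0952  0.101 ] x0 0.0669 yaw 0.0139 tab 132 [ 0.0685 -0.0519  0.0958]
67.35 [0.5908 0.022  0.2808] 1.4848 Fz [0.8 0.2 2.7] 0.0217
```

Request:
{"name": "jog_arm", "arguments": {
  "rows": [
    {"gripper": 0.01,"slide": [0.004,0,0],"spin": 0},
    {"gripper": 0.01,"slide": [0.009,0,0],"spin": 0},
    {"gripper": 0.01,"slide": [0.014,0,0],"spin": 0},
    {"gripper": 0.01,"slide": [0.019,0,0],"spin": 0},
    {"gripper": 0.01,"slide": [0.024,0,0],"spin": 0},
    {"gripper": 0.01,"slide": [0.026,0,0.0002],"spin": 0},
    {"gripper": 0.01,"slide": [0.026,0,0.0002],"spin": 0}
  ]
}}

```text
time_s: 68.05
ee_pos: [0.593, 0.0483, 0.2807]
eef_rot: [3.141, -0.0, 1.485]
force: [-0.9, -0.6, 4.5]
grip_width: 0.022
grip_force: 15.0
```

Request:
{"name": "jog_arm", "arguments": {
  "rows": [
    {"gripper": 0.01,"slide": [0.004,0,0],"spin": 0},
    {"gripper": 0.01,"slide": [0.009,0,0],"spin": 0},
    {"gripper": 0.01,"slide": [0.014,0,0],"spin": 0},
    {"gripper": 0.01,"slide": [0.018,0,0],"spin": 0},
    {"gripper": 0.01,"slide": [0.02,0,0],"spin": 0},
    {"gripper": 0.01,"slide": [0.02,0,0],"spin": 0}
  ]
}}

```text
time_s: 68.65
ee_pos: [0.5947, 0.0681, 0.2806]
eef_rot: [3.142, -0.0, 1.485]
force: [-1.4, -0.2, 4.7]
grip_width: 0.0218
grip_force: 15.0
```

```bash
python3 tilt.py .07
```

```text
top 391 tilt -0.0081 z0 0.0734 y [-0.0924 -0.0054] x0 0.0702 yaw -0.0017 tab 25 [ 0.0713 -0.0078  0.0948]
scene 338 tilt -0.0122 z0 0.0722 y [-0.0955  0.1038] x0 0.0663 yaw 0.0297 tab 125 [ 0.0688 -0.0058  0.095 ]
68.75 [0.5947 0.068  0.2806] 1.4849 Fz [-0.6 -0.3  5.3] 0.0218
```

Wand stayed in place; release and retreat clear.

Request:
{"name": "jog_arm", "arguments": {
  "rows": [
    {"slide": [0,0,-0.0005],"spin": 0,"gripper": 0.01},
    {"slide": [0,0,-0.0005],"spin": 0,"gripper": 0.026},
    {"slide": [0,0,-0.0005],"spin": 0,"gripper": 0.026},
    {"slide": [0,0,-0.0005],"spin": 0,"gripper": 0.04},
    {"slide": [0,0,-0.0005],"spin": 0,"gripper": 0.04},
    {"slide": [0,0,-0.0005],"spin": 0,"gripper": 0.04},
    {"slide": [0,0,-0.03],"spin": 0,"gripper": 0.04},
    {"slide": [0,0,-0.06],"spin": 0,"gripper": 0.04}
  ]
}}

```text
time_s: 69.55
ee_pos: [0.5946, 0.0678, 0.3407]
eef_rot: [-3.14, 0.0, 1.485]
force: [0.5, 0.0, 0.2]
grip_width: 0.0401
grip_force: 0.0
```

Request:
{"name": "jog_arm", "arguments": {
  "rows": [
    {"slide": [-0.04,0,-0.04],"spin": 0,"gripper": 0.05},
    {"slide": [-0.08,0,-0.05],"spin": 0,"gripper": 0.05},
    {"slide": [-0.12,0,-0.05],"spin": 0,"gripper": 0.05},
    {"slide": [-0.16,0,-0.05],"spin": 0,"gripper": 0.05},
    {"slide": [-0.2,0,-0.05],"spin": 0,"gripper": 0.05},
    {"slide": [-0.25,0,-0.05],"spin": 0,"gripper": 0.05},
    {"slide": [-0.3,0,-0.05],"spin": 0,"gripper": 0.05},
    {"slide": [-0.34,0,-0.05],"spin": 0,"gripper": 0.05}
  ]
}}

```text
time_s: 70.35
ee_pos: [0.5648, -0.2734, 0.3906]
eef_rot: [3.141, 0.0, 1.484]
force: [-0.9, 0.8, -0.3]
grip_width: 0.05
grip_force: 0.0
```

Request:
{"name": "jog_arm", "arguments": {
  "rows": [
    {"slide": [0,0,0],"spin": 0,"gripper": 0.05},
    {"slide": [0,0,0],"spin": 0,"gripper": 0.05},
    {"slide": [0,0,0],"spin": 0,"gripper": 0.05},
    {"slide": [0,0,0],"spin": 0,"gripper": 0.05},
    {"slide": [0,0,0],"spin": 0,"gripper": 0.05},
    {"slide": [0,0,0],"spin": 0,"gripper": 0.05},
    {"slide": [0,0,0],"spin": 0,"gripper": 0.05},
    {"slide": [0,0,0],"spin": 0,"gripper": 0.05}
  ]
}}

```text
time_s: 71.15
ee_pos: [0.5656, -0.2707, 0.3906]
eef_rot: [3.142, 0.0, 1.485]
force: [0.0, 0.2, 0.1]
grip_width: 0.05
grip_force: 0.0
```

```bash
for s in .07 0 -.07; do python3 tilt.py $s fin; done; python3 -c "
import cv2
a=cv2.imread('pics/finscene.png')[110:260,180:380];b=cv2.imread('pics/fintop.png')[180:320,130:317]
cv2.imwrite('pics/fin.png',cv2.hconcat([cv2.resize(a,(400,300),interpolation=2),cv2.resize(b,(400,300),interpolation=2)]))"
```

```text
top 803 tilt -0.0092 z0 0.0735 y [-0.0927  0.1045] x0 0.0698 yaw 0.0044 tab 60 [0.0691 0.0014 0.0983]
scene 446 tilt -0.0030 z0 0.0722 y [-0.0937  0.1001] x0 0.0674 yaw 0.0097 tab 65 [ 0.0681 -0.0022  0.0949]
71.25 [ 0.5655 -0.2709  0.3906] 1.4848 Fz [ 0.   0.1 -0.2] 0.0499
top 824 tilt -0.0035 z0 0.0735 y [-0.1057  0.0914] x0 0.0000 yaw 0.0052 tab 70 [-0.0002  0.0026  0.0976]
scene 467 tilt -0.0038 z0 0.0724 y [-0.1083  0.0887] x0 -0.0024 yaw 0.0104 tab 71 [-0.0015 -0.0005  0.095 ]
71.35 [ 0.5655 -0.2709  0.3905] 1.4847 Fz [ 0.1 -0.4 -0.9] 0.0502
top 833 tilt 0.0021 z0 0.0734 y [-0.0829  0.1141] x0 -0.0691 yaw 0.0012 tab 67 [-0.0689  0.0022  0.0976]
scene 461 tilt 0.0034 z0 0.0726 y [-0.0854  0.1105] x0 -0.0714 yaw 0.0048 tab 72 [-0.0709 -0.0011  0.0952]
71.45 [ 0.5655 -0.2709  0.3906] 1.4848 Fz [ 0.6 -0.3  0.3] 0.05
```

View pics/fin.png

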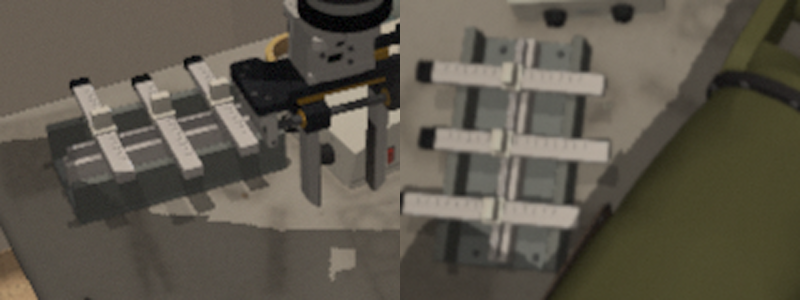

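All three wands sit level, with caps on the +y side, at right-panel positions (515,75), (520,143) and (490,208). Each cursor is over the blade to within about 1 mm by depth. I'll wait a moment for the rocking to die out, then hand in.

Request:
{"name": "jog_arm", "arguments": {
  "rows": [
    {"slide": [0,0,0],"spin": 0,"gripper": 0.05},
    {"slide": [0,0,0],"spin": 0,"gripper": 0.05},
    {"slide": [0,0,0],"spin": 0,"gripper": 0.05},
    {"slide": [0,0,0],"spin": 0,"gripper": 0.05},
    {"slide": [0,0,0],"spin": 0,"gripper": 0.05},
    {"slide": [0,0,0],"spin": 0,"gripper": 0.05},
    {"slide": [0,0,0],"spin": 0,"gripper": 0.05},
    {"slide": [0,0,0],"spin": 0,"gripper": 0.05}
  ]
}}

```text
time_s: 72.25
ee_pos: [0.5655, -0.2709, 0.3906]
eef_rot: [3.142, -0.0, 1.485]
force: [0.8, -0.5, 0.5]
grip_width: 0.0502
grip_force: 0.0
```

```bash
for s in .07 0 -.07; do python3 tilt.py $s|head -2|cut -c1-40; done; python3 -c "
from station import workorder;print(workorder.hand_in())"
```

```text
top 812 tilt -0.0023 z0 0.0735 y [-0.092
scene 456 tilt -0.0009 z0 0.0723 y [-0.0
top 810 tilt -0.0049 z0 0.0736 y [-0.105
scene 472 tilt -0.0031 z0 0.0724 y [-0.1
top 833 tilt -0.0045 z0 0.0736 y [-0.082
scene 460 tilt 0.0013 z0 0.0725 y [-0.08
the job is handed in; nothing more can be done
None
```

Job handed in at about 72 s: all three wands have their caps pressed home and balance level side by side on the knife edge (tilt under 0.005 rad), each cursor within about 1 mm of the edge by camera; the hand-in returned no verdict.

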